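# Static balancing of a flywheel on roller bearings

### The job

The flywheel in the wooden cradle was repaired with two steel blocks inside its rim and is now heavy on that side. Lower it, without dropping it, onto the balancing stand so that both ends of its arbor lie between the bearings and the wheel is about midway between the two uprights, then let go and let it rock until it hangs still with the heavy side at the bottom. When it is at rest, set the loose saddle weight squarely astride the top of the rim, on the light side, so that the wheel stays still with the weight on top; leave the other things on the bench where they are.

Things in the scene. Friction and masses are not known exactly. Their poses are not given: they have to be found in the camera images.
- flywheel: loose spoked flywheel standing upright in the cradle, 0.8 kg; origin at its centre, y along its arbor, which stays level. Rim 150 mm outer, 126 mm inner diameter, 20 mm wide along y, flat sides: pinch them at the top and lift straight up. Spokes 9 mm wide, hub 44 mm diameter, parts near the hub reach 29 mm from the centre along y. Arbor 16 mm diameter, 75 mm out either side
- flywheel_heavy (a point): point midway between the two dark steel blocks (38 x 18 mm, 16 mm wide, within the rim's width), 50 mm from the wheel's centre. The heavy direction is within about 8 degrees of it (the blocks' masses vary). At the start it is about 105 degrees round from the bottom
- stand: fixed stand, base 150 x 150 x 8 mm; origin at the centre of its underside, z up, y along the arbor's axis. Free ball bearings (40 mm diameter, 12 mm wide) centred at x +-22, y +-52, z 98 mm, tops at 118 mm. Uprights at y +-58 to 67 mm, up to z 103 mm. The arbor rests in the notches between the bearings; left alone, the wheel rocks with a 1 s period and is still after 4 to 6 s
- stand_seat (a point): point fixed to the stand where the wheel's centre lies when the arbor rests on the bearings: 115 mm above the bench top, midway between the uprights
- cradle: fixed wooden cradle, 166 x 70 x 46 mm, with a slot 24 mm wide along its x in which the rim stands; origin at the centre of its underside; at the start the wheel's centre is 91 mm above it and the arbor lies along its y. A bench vice (160 mm high) and a toggle clamp (176 mm high) stand fixed between the cradle and the stand
- weight: loose U-shaped saddle weight of folded steel, 0.05 kg, standing open side down on the bench; origin at the centre of its underside, x along its length (56 mm), z up. 33 mm wide along y over its side walls (40 mm over the flared lips, lowest 9 mm), 39 mm high; slot 25 mm wide, roof curved to the 150 mm rim. Pinch it across the side walls
- weight_crown (a point): middle of the underside of the saddle weight's roof, 34 mm above the weight's origin; 75 mm from the wheel's centre when the weight sits on the rim
- tape: tape measure standing on its base, 32 x 82 x 66 mm; a bystander, to be left alone; origin at the centre of its underside
- paste: round tin with a flat lid, 72 mm across, 49 mm high; a bystander, to be left alone; origin at the centre of its underside
- pipe: short piece of steel pipe standing on end, 48 mm across, 52 mm high; a bystander, to be left alone; origin at the centre of its underside
Not all that is in view belongs to the job. Several things look just like the weight: the one meant starts nearest to the robot's base.

How it is judged (in metres and radians):
On the way:
1. the flywheel lies on the bearings with nothing touching it and has come to rest, heavy side down, the saddle weight not yet on it (x of flywheel in the frame of stand between -0.004 and 0.004 m and y of flywheel in the frame of stand between -0.03 and 0.03 m and z of flywheel in the frame of stand between 0.111 and 0.119 m and angle between the y axis of flywheel and the y axis of stand, either way round below 0.06 rad and height (world z) of flywheel_heavy below 0.0697 m and angular speed of flywheel below 0.15 rad/s and contact force between the fingers and flywheel below 0.1 N and distance between weight_crown and flywheel above 0.12 m), for 0.5 s.
At the end, for the whole second after the job is handed in: Arbor on all four bearings (4 mm across and in height, 30 mm along, 0.06 rad); blocks at the bottom (about 25 degrees); weight seated on the rim (crown 70-80 mm from the wheel's centre, 6 mm off mid-width, 0.15 rad) at its top (crown above 186 mm: about 19 degrees); all at rest (x of flywheel in the frame of stand between -0.004 and 0.004 m and y of flywheel in the frame of stand between -0.03 and 0.03 m and z of flywheel in the frame of stand between 0.111 and 0.119 m and angle between the y axis of flywheel and the y axis of stand, either way round below 0.06 rad and height (world z) of flywheel_heavy below 0.0697 m and angular speed of flywheel below 0.15 rad/s and linear speed of weight below 0.02 m/s and distance between weight_crown and flywheel between 0.07 and 0.08 m and y of weight_crown in the frame of flywheel between -0.006 and 0.006 m and height (world z) of weight_crown above 0.186 m and angle between the y axis of weight and the y axis of flywheel, either way round below 0.15 rad and angle between weight's own z axis and vertical below 0.4 rad); the robot touches nothing.
It fails at once if the flywheel is dropped or struck hard on the bearings (over 300 N) (contact force between flywheel and stand above 300 N).
It fails at once if the flywheel falls or is laid down on the bench (height (world z) of flywheel below 0.08 m).
It fails at once if the tape measure, tin or pipe piece is moved by more than 30 mm (distance of any of tape, paste, pipe from where it was at the start of the episode above 0.03 m).
It also fails if it takes over 66 s, if anything falls off the work surface, if the arm or the gripper's body presses on something with over 40 N, if the wrist force passes 120 N, or if a joint passes its speed limit or range.

### The arm

A 6-joint arm with a two-finger parallel gripper is mounted at the origin on the work surface; the furniture and walls round the work are solid. World frame = base frame: x ahead of the robot, y to its left, z up, the work surface at z = 0. Lengths are in mm, angles in rad, forces in N, time in s.
With the tool pointing down it reaches from about 275 to 750 mm from the base axis. Payload 10.2 kg.
Tool frame: the origin (TCP) lies between the finger pads; the fingertips stand 17 mm ahead of it and the grasp point (between the pads) lies 2 mm behind it; y points along the fingers, x is the direction in which the jaws open and shut, and the axes are right-handed (so a half turn about y gives the same grasp; the last joint's range is limited). The gripper opens to 85 mm and grips with 20 to 120 N. Pads are 22 mm wide; open, the fingers measure 114 mm over their backs; the gripper's body (76 mm by 85 mm) begins 54 mm behind the grasp point. The pads swing forward as they close: fully open they stand 13 mm farther back than shut.
Start: joints at [-1.395, 0.313, 1.498, -0, 1.331, -0.223], TCP at [203.852, -483.814, 248.294] pointing down, gripper open.
Joint ranges: [-2.94, 2.94], [-0.97, 2.17], [0.19, 2.56], [-1.23, 4.37], [0.02, 3.11], [-2.88, 2.88]. Speed limits (rad/s): [2.39, 2.39, 3.01, 3.14, 3.14, 3.14].

### API

Orientations are given as a unit quaternion [w, x, y, z].
In Python, from rig import ctrl gives the robot as it stands.
- The arm moves only by the tool jog_arm, never from a script. Its argument "targets" is a list of rows, each an object with "offset": the shift along the tool's x, y, z in m, a list of three; "yaw": the turn about the tool's y in rad. In form: [{"offset": [dx, dy, dz], "yaw": yaw}, ...]. A call has 1 to 12 rows; each row is the pose to reach, as a shift and turn from the pose measured when the call began, along the tool's axes at that moment; what a row does not reach only later rows make up. A row lasts 1/12 s, in which the tool goes at most 41.7 mm and 7.16 degrees, less where a joint would pass 70% of its speed; a pose out of reach is approached as far as the arm can. A call with a gripper value outside its range is refused whole. "fingers" is the finger opening in m, from 0 to 0.0854, set as the call begins (left out, the last holds). The fingers move at their own pace and stop on an object; "grip_force" is the grip in N (left out, the last holds). Time passes only in rows, so rows that repeat a pose let the fingers close. It gives the time, the measured TCP pose, the force and the opening at its end, in the units of the state.
- ctrl.sense(): the state, without advancing time (a new reading comes with each control period).
- ctrl.capture(name): name is "scene" or "top"; returns a dict with "img" (384x512x3 uint8, red, green, blue), "intrinsics" (3x3 intrinsics, pixels), "T" (4x4, takes a point from camera to world coordinates). Camera axes: x right, y up, looking along -z (the intrinsics and any distortion apply to the point x, -y, -z); pixel columns grow to the right and rows downward; lengths in mm; the calibration is good to about 2 mm. A picture is of the moment at which its call begins. There is no depth.
- ctrl.finish_job(): hands the job in, once; it reports no verdict.
Trained networks look in the newest picture that a camera, given by its name, has taken for a name from the list of things; names that differ only in an ending like _2 or _b are one class to them, and where a whole thing is asked for, a point or a joint stands for the part that bears it (a point fixed in the world has none). Each returns a list of dicts, best first, with "score" (0 to 1); they miss things now and then, are a little off and sometimes report something else, mostly with a low value. They report only what shows in the picture. A call takes as long as a camera call. They do not tell look-alikes from the thing itself.
- ctrl.boxes_of(camera, target): "box" ([left, top, right, bottom] in pixels, round what is visible of it).
- ctrl.regions_of(camera, target): "region" (384x512 bool, what is visible of it) and "box" ([left, top, right, bottom] in pixels, round what is visible of it).
The state is a dict: "time_s": time; "joints": joint angles; "dq": joint speeds; "tau": joint torques, N m; "eef_pos": TCP position; "ee_rot": TCP orientation; "force": force on the tool from outside, world axes, zero at the start; "wrist_torque": the same for the moment, N m; "grip_width": opening from 0.0 (shut) to 1.0 (fully open).
Only numpy, scipy, OpenCV 4.12 (cv2) and the standard library are available. Lean on these libraries where they do the work, as an engineer would, in place of code of your own. Each camera call takes 0.05 s, during which the arm holds its last target.

## Working session

There is one attempt and no reset: what is moved stays moved. The work goes in short steps, Python scripts to look and compute and a tool call to move; the robot and the scene stay as the last step left them, time stands still between calls to the robot, and variables do not carry over. Pictures are saved under pics/ and viewed, and the job is handed in when it is done.

Besides the shell and the picture viewer there is one more tool, called as a command line: name --argument value ..., lists and objects as JSON in quotes. jog_arm: Moves the arm, as the interface text tells. Its arguments: {"type":"object","properties":{"targets":{"type":"array"},"fingers":{"type":"number"},"grip_force":{"type":"number"}},"required":["targets"]}

```bash
ls; mkdir -p pics; python3 - <<'E'
from rig import ctrl
import cv2,numpy as np
print(ctrl.sense())
for n in ["scene","top"]:
    c=ctrl.capture(n); cv2.imwrite(f"pics/{n}0.png",cv2.resize(c["img"][:,:,::-1],(800,600),interpolation=cv2.INTER_CUBIC))
    print(n,c["intrinsics"],c["T"],[k for k in c])
    for t in ["flywheel","flywheel_heavy","stand","cradle","weight","tape","paste","pipe"]:
        try: print(t,[(np.round(b["box"]).tolist(),round(b["score"],2)) for b in ctrl.boxes_of(n,t)])
        except Exception as e: print(t,e)
E
```

```text
pics
{'time_s': 0.0, 'joints': array([-1.39536763e+00,  3.13473971e-01,  1.49842905e+00, -2.13818863e-05,
        1.33101467e+00, -2.23386854e-01]), 'dq': array([-0.00159325,  0.00095535,  0.0020278 , -0.00077863, -0.00207775,
       -0.00055415]), 'tau': array([ 1.15076720e-03, -4.12276375e+01, -2.59739202e+01, -1.17862696e-04,
        4.20832264e-03,  9.24959778e-06]), 'eef_pos': array([ 203.81996317, -483.56452216,  247.72582272]), 'ee_rot': array([ 0.58947138, -0.58880329,  0.39137455, -0.39071747]), 'force': array([ 0.13426437, -0.08501105,  0.1208578 ]), 'wrist_torque': array([ 0.01017135, -0.05622314,  0.03048416]), 'grip_width': 1.0007121724151065}
scene [[441.14642665   0.         256.5995008 ]
 [  0.         441.14642665 189.61791661]
 [  0.           0.           1.        ]] [[-5.76278414e-01  3.94552543e-01 -7.15703486e-01 -5.59213717e+02]
 [-8.17062038e-01 -2.59197380e-01  5.15001305e-01  8.15831742e+02]
 [ 1.76866059e-02  8.81558284e-01  4.71743760e-01  7.86117384e+02]
 [ 0.00000000e+00  0.00000000e+00  0.00000000e+00  1.00000000e+00]] ['img', 'intrinsics', 'T']
flywhe
[... 581 characters left out ...]
01 -5.47562370e-02  1.23541955e-02  9.49349777e+01]
 [-2.28553809e-04  2.24053144e-01  9.74576901e-01  1.38812834e+03]
 [ 0.00000000e+00  0.00000000e+00  0.00000000e+00  1.00000000e+00]] ['img', 'intrinsics', 'T']
flywheel [([144.0, 176.0, 195.0, 222.0], 0.8), ([233.0, 172.0, 244.0, 185.0], 0.25)]
flywheel_heavy []
stand [([350.0, 185.0, 410.0, 226.0], 0.98), ([147.0, 174.0, 192.0, 224.0], 0.43)]
cradle [([160.0, 183.0, 186.0, 230.0], 0.76)]
weight [([195.0, 214.0, 211.0, 233.0], 0.66), ([197.0, 176.0, 216.0, 193.0], 0.66), ([117.0, 208.0, 134.0, 228.0], 0.5)]
tape [([243.0, 215.0, 266.0, 230.0], 0.59)]
paste [([196.0, 212.0, 214.0, 228.0], 0.7), ([261.0, 164.0, 280.0, 184.0], 0.64)]
pipe []
```

View pics/scene0.png

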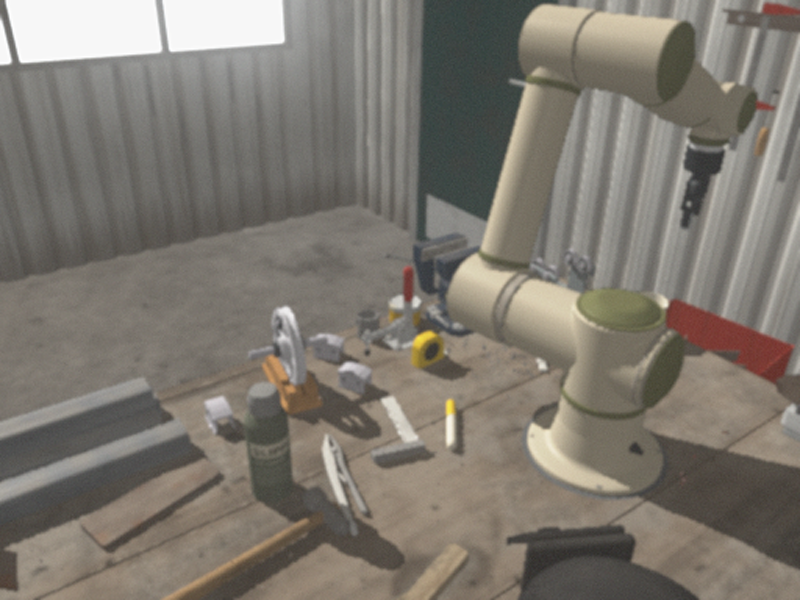

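View pics/top0.png

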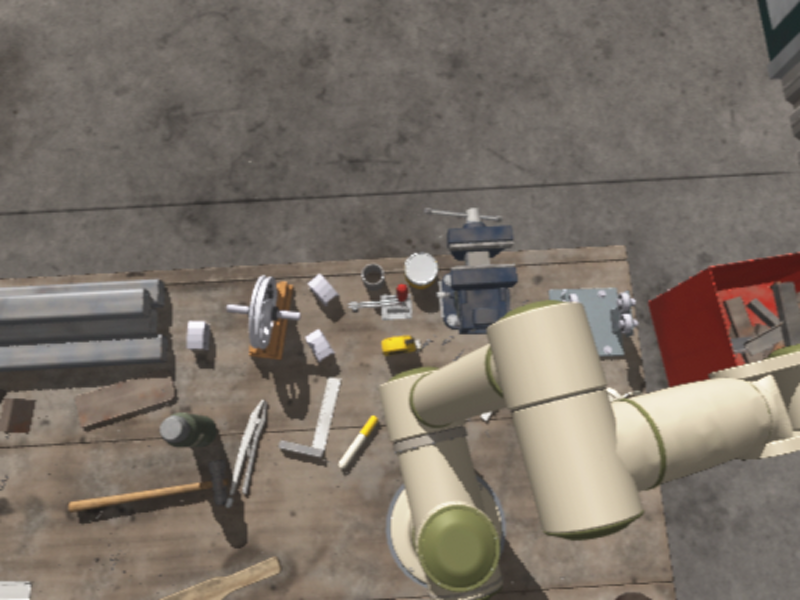

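```bash
cat > h.py <<'E'
import numpy as np,cv2
from rig import ctrl
from scipy.optimize import least_squares
def proj(c,P):
    P=np.atleast_2d(P).astype(float); T=c["T"]; q=(P-T[:3,3])@T[:3,:3]
    K=c["intrinsics"]; return np.c_[K[0,0]*q[:,0]/-q[:,2]+K[0,2], K[1,1]*q[:,1]/q[:,2]+K[1,2]]
def unproj(c,uv,z):
    K=c["intrinsics"];T=c["T"]; uv=np.atleast_2d(uv).astype(float)
    d=np.c_[(uv[:,0]-K[0,2])/K[0,0],-(uv[:,1]-K[1,2])/K[1,1],-np.ones(len(uv))]@T[:3,:3].T
    o=T[:3,3]; return o+d*((z-o[2])/d[:,2])[:,None]
def crop(c,box,name,s=8,draw=None):
    x0,y0,x1,y1=map(int,box); im=c["img"][y0:y1,x0:x1,::-1]
    im=cv2.resize(im,None,fx=s,fy=s,interpolation=cv2.INTER_CUBIC)
    for p,col in (draw or []):
        cv2.circle(im,tuple(int(v) for v in ((np.array(p)-[x0,y0]+.5)*s)),3,col,-1)
    for k in range(x0-x0%10+10,x1,10): cv2.putText(im,str(k),(int((k-x0)*s),10),0,.35,(0,255,255)); cv2.line(im,(int((k-x0+.5)*s),12),(int((k-x0+.5)*s),18),(0,255,255))
    for k in range(y0-y0%10+10,y1,10): cv2.putText(im,str(k),(0,int((k-y0+.5)*s)),0,.35,(0,255,255)); cv2.line(im,(24,int((k-y0+.5)*s)),(30,int((k-y0+.5)*s)),(0,255,255))
    cv2.imwrite("pics/"+name,im)
E
python3 - <<'E'
from h import *
c=ctrl.capture("top"); crop(c,(115,165,225,240),"topc1.png",7)
crop(c,(340,170,430,240),"topc2.png",8)
s=ctrl.capture("scene"); crop(s,(125,185,245,285),"scc1.png",6)
for uv in [(204,221),(207,185),(126,214)]: print(uv,unproj(c,uv,38))
E
```

```text
(204, 221) [[380.12671386 245.03567402  38.        ]]
(207, 185) [[501.89169845 231.32792964  38.        ]]
(126, 214) [[418.05684132 502.47730497  38.        ]]
```

View pics/topc1.png

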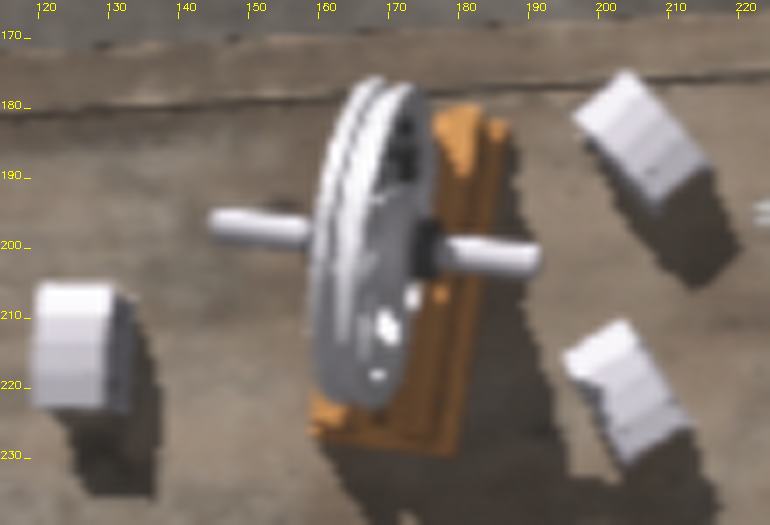

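View pics/topc2.png

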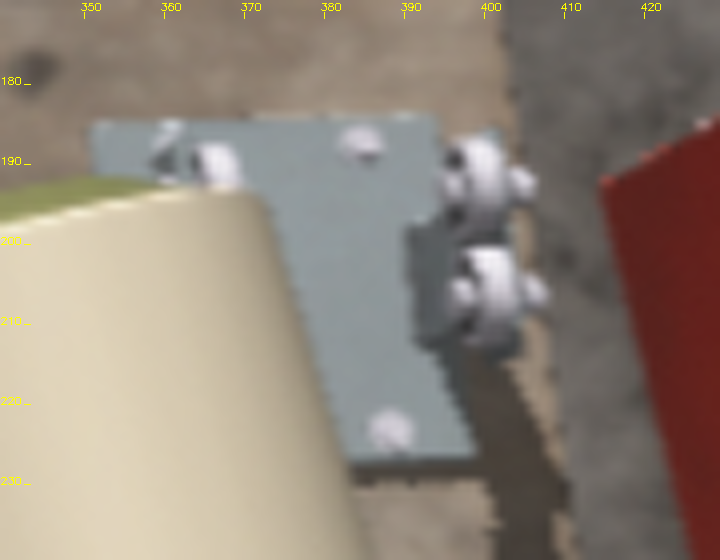

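View pics/scc1.png

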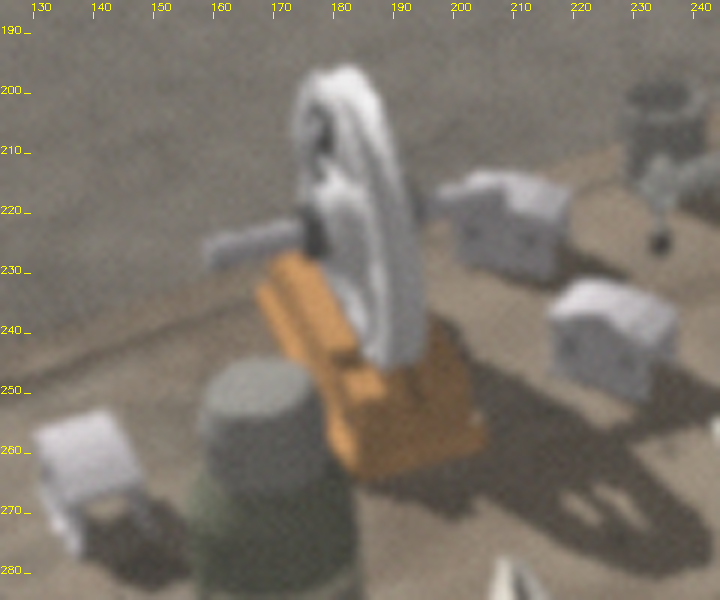

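```bash
python3 - <<'E'
from h import *
from scipy.spatial.transform import Rotation as R
s=ctrl.sense(); q=s["ee_rot"]; print(np.round(R.from_quat(q[[1,2,3,0]]).as_matrix(),3))
t=ctrl.capture("top"); c=ctrl.capture("scene")
A=unproj(t,(144.7,196.5),91)[0];B=unproj(t,(191,202),91)[0]
print("arbor",A,B,np.linalg.norm(A-B),(A+B)/2, np.degrees(np.arctan2((A-B)[0],(A-B)[1])))
# scene check
m=(A+B)/2;d=(A-B)/np.linalg.norm(A-B)
print("scene proj ends",proj(c,[m+75*d,m-75*d,m,m+[0,0,75]]))
print("base corners",[np.round(unproj(t,p,8)[0],1).tolist() for p in [(350.5,184.7),(393,184.5),(398.5,226.5)]])
for p in [(398.5,190),(402,206),(366.5,190)]: print("bearing",unproj(t,p,110)[0])
for p in [(195,216.5),(203.5,210.8),(213,225.5),(204,230.5)]: print("w",unproj(t,p,37)[0])
E
```

```text
[[ 0.388  0.     0.922]
 [-0.922 -0.     0.388]
 [ 0.    -1.     0.   ]]
arbor [461.82940503 427.16698284  91.        ] [435.42901953 278.93218221  91.        ] 150.5673818304536 [448.62921228 353.04958252  91.        ] 10.09840625279326
scene proj ends [[157.47646996 227.86057828]
 [207.30854261 216.84638007]
 [182.94624025 222.23108941]
 [181.33247822 199.85955029]]
base corners [[482.7, -259.0, 8.0], [475.2, -405.2, 8.0], [329.5, -404.5, 8.0]]
bearing [ 433.30246484 -383.32100314  110.        ]
bearing [ 381.24315779 -387.34406331  110.        ]
bearing [ 439.01818107 -281.75135079  110.        ]
w [396.9994731  274.46665089  37.        ]
w [414.57365582 245.79406028  37.        ]
w [363.65651812 215.97156815  37.        ]
w [348.7818701  246.07887881  37.        ]
```

```bash
cat >> h.py <<'E'
from scipy.spatial.transform import Rotation as R
def pose():
    s=ctrl.sense(); q=np.array(s["ee_rot"]); M=R.from_quat(q[[1,2,3,0]]).as_matrix()
    return s,np.array(s["eef_pos"]),M
def go(target,phi=None):
    s,p,M=pose(); d=M.T@(np.array(target)-p)
    h=np.arctan2(M[1,0],M[0,0]); out=None
    if phi is not None: out=-((phi-h+np.pi)%(2*np.pi)-np.pi)
    print("t",round(s["time_s"],2),"tcp",np.round(p,1),"phi",round(h,3),"q6",round(s["joints"][5],2),"tilt",np.round(M[2,:],3),"F",np.round(s["force"],1),"grip",round(s["grip_width"]*85.4,1))
    print("offset[m]",np.round(d/1000,4),"yaw",None if out is None else round(out,4))
E
python3 - <<'E'
from h import *
go([449,353,248],-1.747)
E
```

```text
t 1.1 tcp [ 203.8 -483.8  248.3] phi -1.172 q6 -0.22 tilt [ 0. -1. -0.] F [-1.  -0.2 -0.5] grip 85.7
offset[m] [-6.760e-01  3.000e-04  5.509e-01] yaw 0.575
```

jog_arm --targets '[{"offset": [-0.676, 0, 0.551], "yaw": 0.575}, {"offset": [-0.676, 0, 0.551], "yaw": 0.575}, {"offset": [-0.676, 0, 0.551], "yaw": 0.575}, {"offset": [-0.676, 0, 0.551], "yaw": 0.575}, {"offset": [-0.676, 0, 0.551], "yaw": 0.575}, {"offset": [-0.676, 0, 0.551], "yaw": 0.575}, {"offset": [-0.676, 0, 0.551], "yaw": 0.575}, {"offset": [-0.676, 0, 0.551], "yaw": 0.575}, {"offset": [-0.676, 0, 0.551], "yaw": 0.575}, {"offset": [-0.676, 0, 0.551], "yaw": 0.575}, {"offset": [-0.676, 0, 0.551], "yaw": 0.575}, {"offset": [-0.676, 0, 0.551], "yaw": 0.575}]' --fingers 0.085 --grip_force 100

```text
time_s: 2.1
eef_pos: [344.4, -2.3, 248.7]
ee_rot: [-0.454, 0.454, -0.542, 0.543]
force: [1.2, -0.8, 1.1]
grip_width: 0.995
```

```bash
python3 - <<'E'
from h import *
go([449,353,248],-1.747)
c=ctrl.capture("top"); crop(c,(340,170,430,240),"st1.png",8)
s=ctrl.capture("scene"); crop(s,(310,130,430,220),"st1s.png",6)
print([(np.round(b["box"],1).tolist(),b["score"]) for b in ctrl.boxes_of("top","stand")])
E
```

```text
t 2.1 tcp [344.4  -2.3 248.7] phi -1.747 q6 1.4 tilt [ 0.    -1.     0.001] F [ 1.2 -0.8  1.1] grip 85.0
offset[m] [-0.3682  0.0007  0.0406] yaw -0.0004
[([347.1, 185.5, 406.6, 227.1], 0.98)]
```

View pics/st1.png

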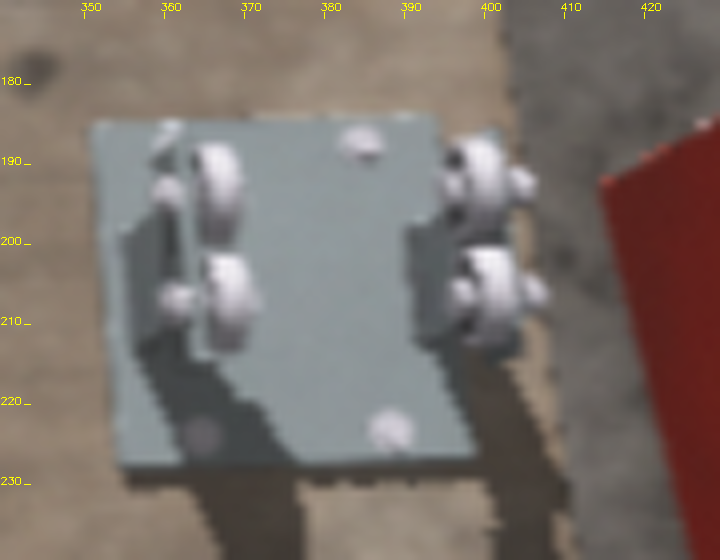

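View pics/st1s.png

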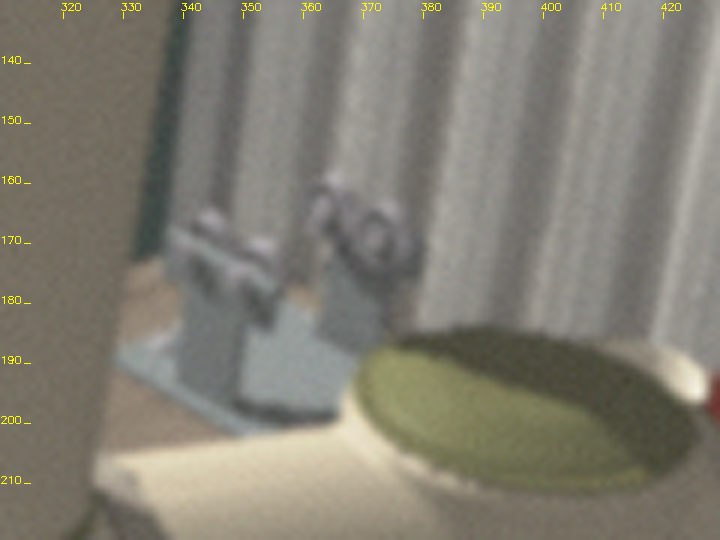

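```bash
cat >> h.py <<'E'
def standpts(x,y,th,P):
    c,s=np.cos(th),np.sin(th); P=np.atleast_2d(P).astype(float); return np.c_[x+c*P[:,0]-s*P[:,1], y+s*P[:,0]+c*P[:,1],P[:,2]]
def stand_model():
    pts=[]
    for sx in (-22,22):
        for sy in (-1,1):
            for yy in (46,58):
                for a in np.linspace(0,2*np.pi,25): pts.append([sx+20*np.cos(a),sy*yy,98+20*np.sin(a)])
    return np.array(pts)
E
python3 - <<'E'
from h import *
c=ctrl.capture("top"); s=ctrl.capture("scene")
px=np.array([(350.2,185),(393,184.3),(398.7,226.8),(354.5,228)])-0.0
W=unproj(c,px,8); print(np.round(W,1), [round(np.linalg.norm(W[i]-W[(i+1)%4]),1) for i in range(4)])
L=np.array([[75,75,8],[75,-75,8],[-75,-75,8],[-75,75,8]])
f=lambda p:(proj(c,standpts(*p,L))-px).ravel()
r=least_squares(f,[405,-332,0],x_scale=[1,1,.01]); print(r.x,np.round(r.fun,2))
draw=lambda cam,p:[(q,(0,0,255)) for q in proj(cam,standpts(*p,L))]+[(q,(0,255,0)) for q in proj(cam,standpts(*p,stand_model()))]
crop(c,(340,170,430,240),"st2.png",8,draw(c,r.x)); crop(s,(310,130,430,220),"st2s.png",6,draw(s,r.x))
E
```

```text
[[ 481.7 -257.9    8. ]
 [ 475.9 -405.3    8. ]
 [ 328.5 -405.     8. ]
 [ 332.8 -256.1    8. ]] [np.float64(147.5), np.float64(147.4), np.float64(149.0), np.float64(148.9)]
[ 4.04755337e+02 -3.31108203e+02 -2.03525609e-02] [-0.05  0.13  0.58 -0.69 -0.12  0.07 -0.4   0.46]
```

View pics/st2.png

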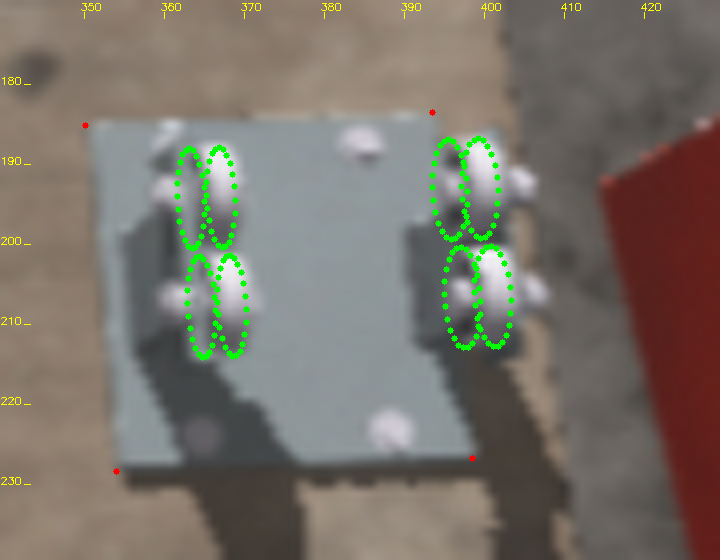

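View pics/st2s.png

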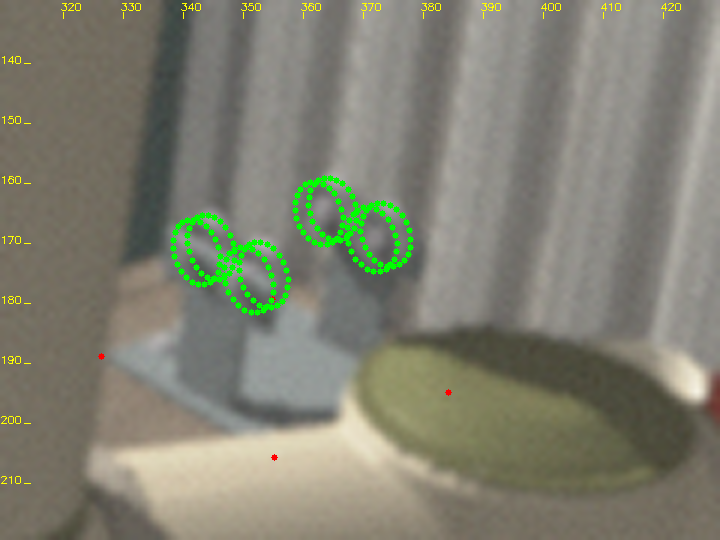

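```bash
cat >> h.py <<'E'
def wheelpts(c,h):
    # h heading of arbor in xy
    d=np.array([np.cos(h),np.sin(h),0]); e=np.array([-np.sin(h),np.cos(h),0]); z=np.array([0,0,1.]); c=np.array(c,float); out=[]
    for yy in (-10,10):
        for a in np.linspace(0,2*np.pi,60): out.append(c+yy*d+75*(np.cos(a)*e+np.sin(a)*z))
    for yy in (-75,75):
        for a in np.linspace(0,2*np.pi,12): out.append(c+yy*d+8*(np.cos(a)*e+np.sin(a)*z))
    return np.array(out)
E
python3 - <<'E'
from h import *
c=ctrl.capture("top"); s=ctrl.capture("scene")
P=wheelpts([448.6,353,91],1.395)
crop(c,(125,165,225,240),"w2.png",7,[(q,(0,255,0)) for q in proj(c,P)]); crop(s,(125,185,245,285),"w2s.png",6,[(q,(0,255,0)) for q in proj(s,P)])
E
```

```text
(no output)
```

View pics/w2.png

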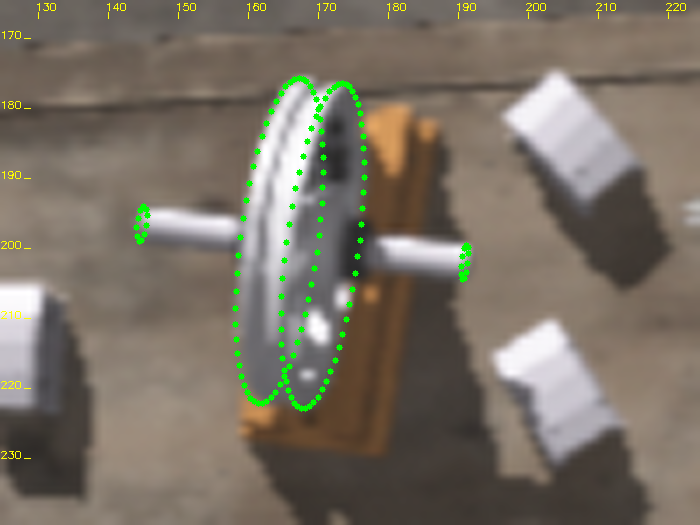

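View pics/w2s.png

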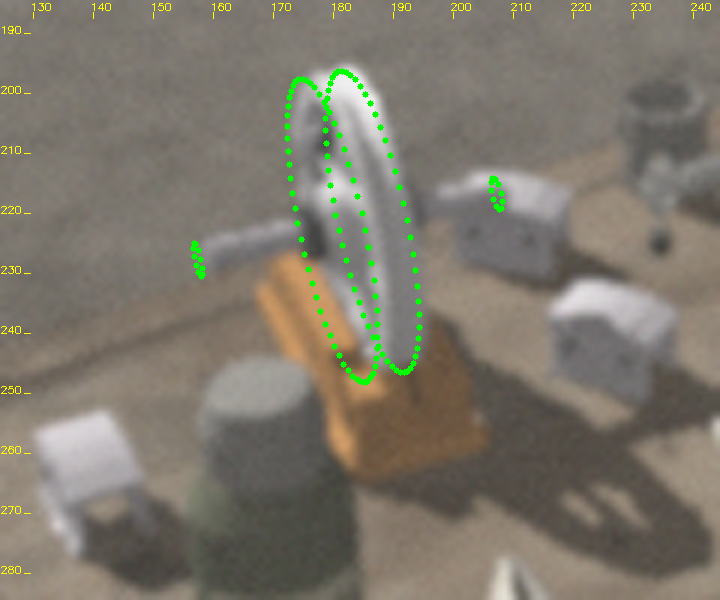

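jog_arm --targets '[{"offset": [-0.366, 0, 0.041], "yaw": 0}, {"offset": [-0.366, 0, 0.041], "yaw": 0}, {"offset": [-0.366, 0, 0.041], "yaw": 0}, {"offset": [-0.366, 0, 0.041], "yaw": 0}, {"offset": [-0.366, 0, 0.041], "yaw": 0}, {"offset": [-0.366, 0, 0.041], "yaw": 0}, {"offset": [-0.366, 0, 0.041], "yaw": 0}, {"offset": [-0.366, 0, 0.041], "yaw": 0}, {"offset": [-0.366, 0, 0.041], "yaw": 0}, {"offset": [-0.366, 0, 0.041], "yaw": 0}, {"offset": [-0.366, 0, 0.041], "yaw": 0}, {"offset": [-0.366, 0, 0.041], "yaw": 0}]'

```text
time_s: 3.45
eef_pos: [450.4, 345.6, 248.0]
ee_rot: [-0.452, 0.453, -0.543, 0.543]
force: [-0.6, -0.8, -0.5]
grip_width: 0.997
```

```bash
python3 - <<'E'
from h import *
go([449,351,158],-1.747)
c=ctrl.capture("top"); s=ctrl.capture("scene")
crop(c,(125,150,245,250),"w3.png",6); crop(s,(125,150,245,250),"w3s.png",6)
E
```

```text
t 3.45 tcp [450.4 345.6 248. ] phi -1.752 q6 2.2 tilt [ 0.001 -1.    -0.001] F [-0.6 -0.8 -0.5] grip 85.1
offset[m] [-0.0051  0.09   -0.0024] yaw -0.005
```

View pics/w3s.png

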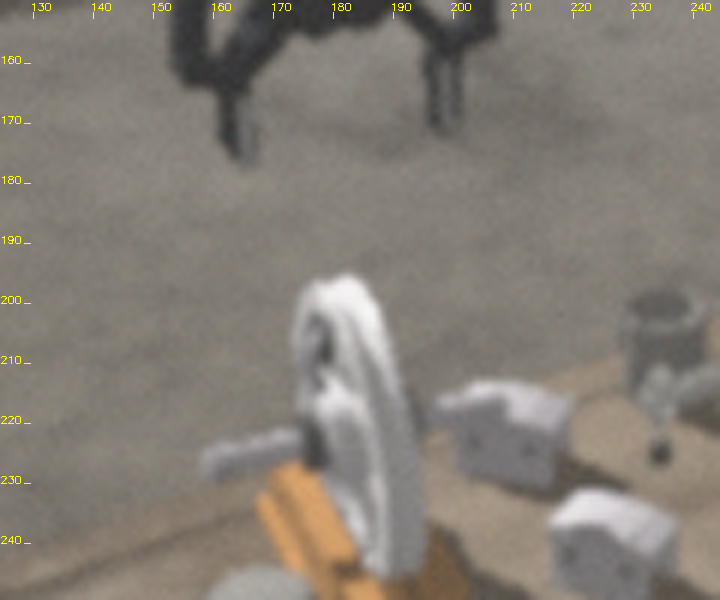

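jog_arm --targets '[{"offset": [-0.005, 0.02, -0.002], "yaw": -0.005}, {"offset": [-0.005, 0.045, -0.002], "yaw": -0.005}, {"offset": [-0.005, 0.07, -0.002], "yaw": -0.005}, {"offset": [-0.005, 0.085, -0.002], "yaw": -0.005}, {"offset": [-0.005, 0.09, -0.002], "yaw": -0.005}, {"offset": [-0.005, 0.09, -0.002], "yaw": -0.005}, {"offset": [-0.005, 0.09, -0.002], "yaw": -0.005}]' --fingers 0.06

```text
time_s: 4.13
eef_pos: [449.8, 350.5, 159.8]
ee_rot: [-0.454, 0.453, -0.542, 0.543]
force: [-0.3, 0.6, 0.0]
grip_width: 0.702
```

```bash
python3 - <<'E'
from h import *
go([449,351,158],-1.747)
c=ctrl.capture("top"); s=ctrl.capture("scene")
crop(c,(125,150,245,250),"w4.png",6); crop(s,(125,150,245,250),"w4s.png",6)
E
```

```text
t 4.13 tcp [449.8 350.5 159.8] phi -1.748 q6 2.2 tilt [-0.001 -1.     0.002] F [-0.3  0.6  0. ] grip 60.0
offset[m] [-0.0004  0.0018 -0.0009] yaw -0.001
```

View pics/w4s.png

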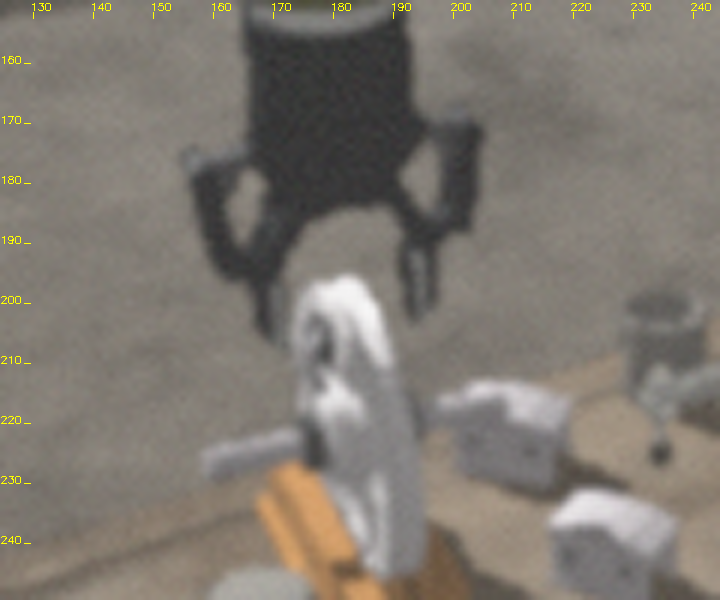

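jog_arm --targets '[{"offset": [0, 0.002, -0.001], "yaw": 0}, {"offset": [0, 0.002, -0.001], "yaw": 0}, {"offset": [0, 0.002, -0.001], "yaw": 0}, {"offset": [0, 0.002, -0.001], "yaw": 0}, {"offset": [0, 0.002, -0.001], "yaw": 0}, {"offset": [0, 0.002, -0.001], "yaw": 0}, {"offset": [0, 0.002, -0.001], "yaw": 0}, {"offset": [0, 0.002, -0.001], "yaw": 0}]' --fingers 0.0 --grip_force 110

```text
time_s: 4.9
eef_pos: [448.9, 351.0, 158.8]
ee_rot: [-0.455, 0.453, -0.542, 0.543]
force: [-1.6, -0.8, 5.7]
grip_width: 0.208
```

```bash
python3 - <<'E'
from h import *
go([449,351,380],-1.747)
E
```

```text
t 4.9 tcp [448.9 351.  158.8] phi -1.747 q6 2.21 tilt [-0.001 -1.     0.003] F [-1.6 -0.8  5.7] grip 17.7
offset[m] [-0.0003 -0.2212  0.0007] yaw -0.0004
```

jog_arm --targets '[{"offset": [0, -0.008, 0], "yaw": 0}, {"offset": [0, -0.02, 0], "yaw": 0}, {"offset": [0, -0.04, 0], "yaw": 0}, {"offset": [0, -0.062, 0], "yaw": 0}, {"offset": [0, -0.085, 0], "yaw": 0}, {"offset": [0, -0.11, 0], "yaw": 0}, {"offset": [0, -0.135, 0], "yaw": 0}, {"offset": [0, -0.16, 0], "yaw": 0}, {"offset": [0, -0.18, 0], "yaw": 0}, {"offset": [0, -0.2, 0], "yaw": 0}, {"offset": [0, -0.215, 0], "yaw": 0}, {"offset": [0, -0.221, 0], "yaw": 0}]'

```text
time_s: 5.9
eef_pos: [448.2, 350.9, 381.3]
ee_rot: [-0.455, 0.452, -0.542, 0.543]
force: [0.4, 1.1, -6.0]
grip_width: 0.209
```

```bash
python3 - <<'E'
from h import *
go([406,-333,380],-1.591)
c=ctrl.capture("top"); s=ctrl.capture("scene")
crop(c,(105,150,245,250),"w5.png",5); crop(s,(125,80,265,250),"w5s.png",4)
E
```

```text
t 5.9 tcp [448.2 350.9 381.3] phi -1.747 q6 2.21 tilt [-0.002 -1.     0.004] F [ 0.4  1.1 -6. ] grip 17.9
offset[m] [0.6807 0.     0.0785] yaw -0.1563
```

View pics/w5s.png

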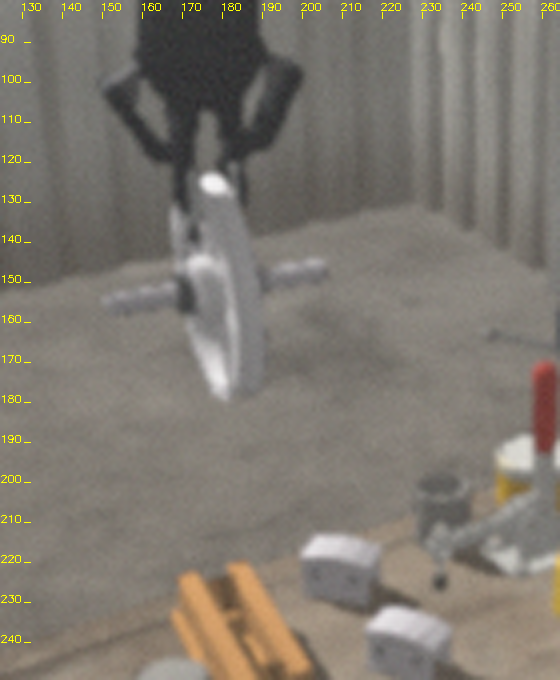

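View pics/w5.png

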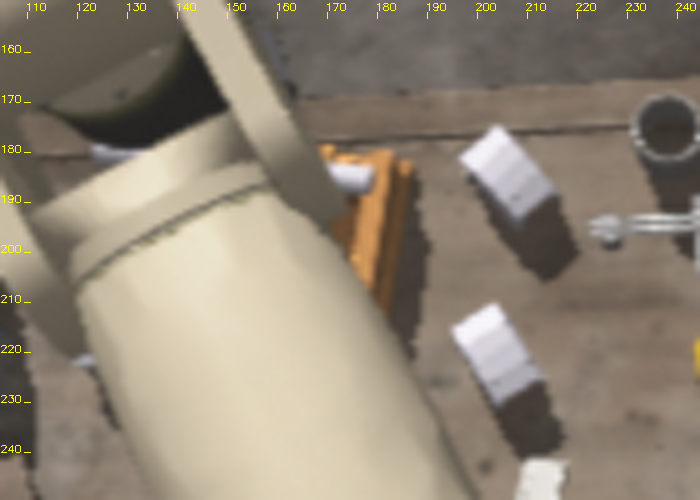

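jog_arm --targets '[{"offset": [0.014, 0, 0.0016], "yaw": -0.003}, {"offset": [0.034, 0, 0.004], "yaw": -0.008}, {"offset": [0.06, 0, 0.007], "yaw": -0.014}, {"offset": [0.09, 0, 0.0104], "yaw": -0.02}, {"offset": [0.12, 0, 0.0138], "yaw": -0.027}, {"offset": [0.15, 0, 0.0173], "yaw": -0.034}, {"offset": [0.18, 0, 0.0208], "yaw": -0.041}, {"offset": [0.21, 0, 0.0242], "yaw": -0.048}, {"offset": [0.24, 0, 0.0277], "yaw": -0.055}, {"offset": [0.27, 0, 0.0311], "yaw": -0.062}, {"offset": [0.3, 0, 0.0346], "yaw": -0.069}, {"offset": [0.325, 0, 0.0375], "yaw": -0.075}]'

```text
time_s: 7.0
eef_pos: [427.2, 22.7, 377.8]
ee_rot: [0.474, -0.474, 0.525, -0.524]
force: [0.4, 0.3, -7.2]
grip_width: 0.207
```

```bash
python3 - <<'E'
from h import *
go([406,-333,380],-1.591)
E
```

```text
t 7.0 tcp [427.2  22.7 377.8] phi -1.673 q6 1.45 tilt [-0.001 -1.    -0.   ] F [ 0.4  0.3 -7.2] grip 17.7
offset[m] [ 0.356  -0.0026  0.0151] yaw -0.0816
```

jog_arm --targets '[{"offset": [0.02, 0, 0.001], "yaw": -0.004}, {"offset": [0.05, 0, 0.002], "yaw": -0.01}, {"offset": [0.085, 0, 0.004], "yaw": -0.018}, {"offset": [0.12, 0, 0.005], "yaw": -0.026}, {"offset": [0.155, 0, 0.007], "yaw": -0.035}, {"offset": [0.19, 0, 0.008], "yaw": -0.043}, {"offset": [0.225, 0, 0.01], "yaw": -0.051}, {"offset": [0.26, 0, 0.011], "yaw": -0.06}, {"offset": [0.295, 0, 0.013], "yaw": -0.068}, {"offset": [0.325, 0, 0.014], "yaw": -0.075}, {"offset": [0.345, 0, 0.015], "yaw": -0.08}, {"offset": [0.356, 0, 0.015], "yaw": -0.082}]'

```text
time_s: 8.0
eef_pos: [405.2, -335.1, 375.0]
ee_rot: [0.495, -0.494, 0.507, -0.504]
force: [0.3, -0.4, -8.1]
grip_width: 0.209
```

```bash
python3 - <<'E'
from h import *
go([406,-333,260],-1.591)
c=ctrl.capture("top"); s=ctrl.capture("scene")
crop(c,(330,150,450,250),"w6.png",6); crop(s,(300,80,440,220),"w6s.png",5)
E
```

```text
t 8.0 tcp [ 405.2 -335.1  375. ] phi -1.593 q6 0.68 tilt [-0.004 -1.    -0.003] F [ 0.3 -0.4 -8.1] grip 17.8
offset[m] [-0.0017  0.115   0.0011] yaw -0.0016
```

View pics/w6s.png

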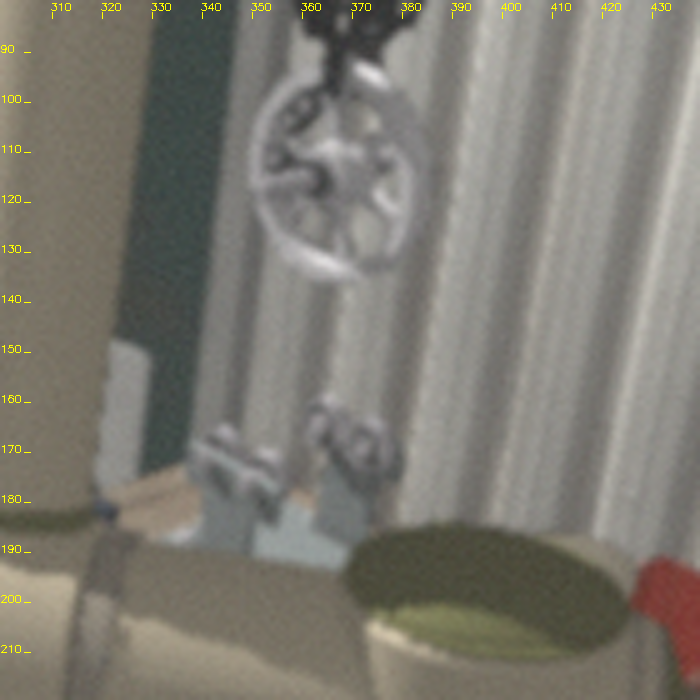

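View pics/w6.png

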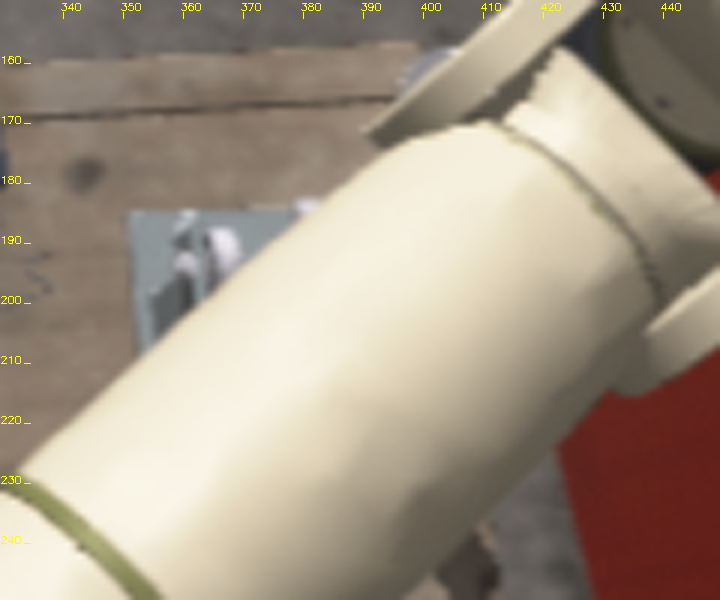

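jog_arm --targets '[{"offset": [-0.001, 0.01, 0.001], "yaw": 0}, {"offset": [-0.001, 0.03, 0.001], "yaw": 0}, {"offset": [-0.001, 0.055, 0.001], "yaw": 0}, {"offset": [-0.001, 0.08, 0.001], "yaw": 0}, {"offset": [-0.001, 0.105, 0.001], "yaw": 0}, {"offset": [-0.001, 0.125, 0.001], "yaw": 0}, {"offset": [-0.001, 0.14, 0.001], "yaw": 0}, {"offset": [-0.001, 0.147, 0.001], "yaw": 0}, {"offset": [-0.001, 0.147, 0.001], "yaw": 0}, {"offset": [-0.001, 0.147, 0.001], "yaw": 0}]'

```text
time_s: 8.93
eef_pos: [406.4, -332.0, 229.1]
ee_rot: [0.495, -0.494, 0.507, -0.504]
force: [-0.3, -0.0, -7.2]
grip_width: 0.208
```

```bash
python3 - <<'E'
from h import *
go([406,-334,182],-1.591)
s0,p,M=pose()
c=ctrl.capture("top"); s=ctrl.capture("scene")
ctr=p-[0,0,67.8]; P=wheelpts(ctr,np.arctan2(M[1,0],M[0,0]))
S=standpts(406,-334,-.02,stand_model())
crop(c,(340,150,440,240),"w7.png",6,[(q,(0,255,0)) for q in proj(c,P)]); crop(s,(320,110,420,200),"w7s.png",7)
crop(s,(320,110,420,200),"w7so.png",7,[(q,(0,255,0)) for q in proj(s,P)]+[(q,(0,0,255)) for q in proj(s,S)])
E
```

```text
t 8.93 tcp [ 406.4 -332.   229.1] phi -1.592 q6 0.68 tilt [-0.003 -1.    -0.002] F [-0.3 -0.  -7.2] grip 17.8
offset[m] [ 0.0022  0.0471 -0.0003] yaw -0.0008
```

View pics/w7s.png

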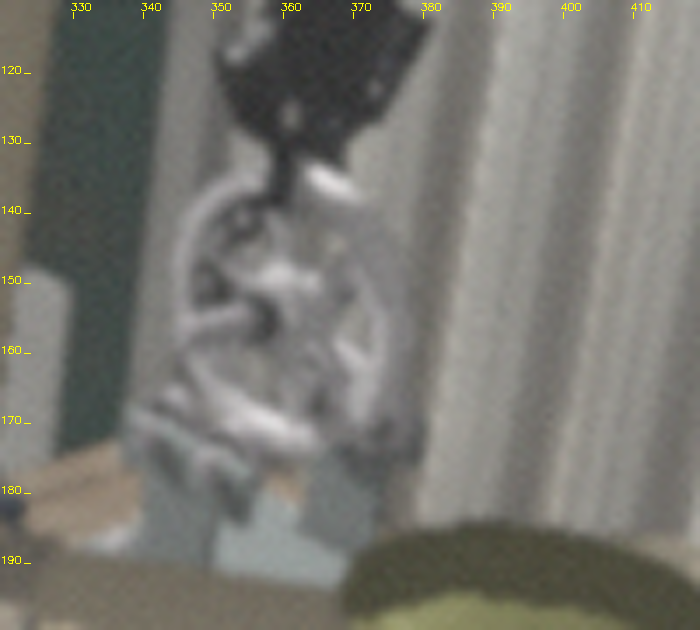

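View pics/w7so.png

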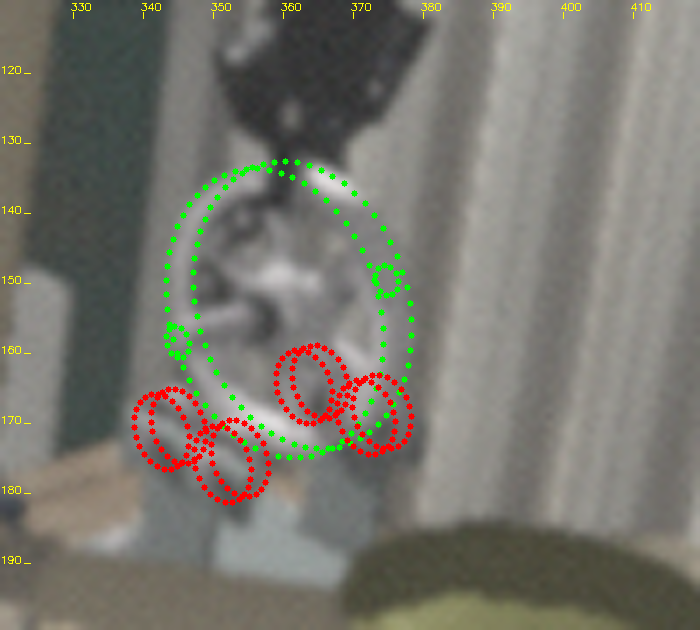

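View pics/w7.png

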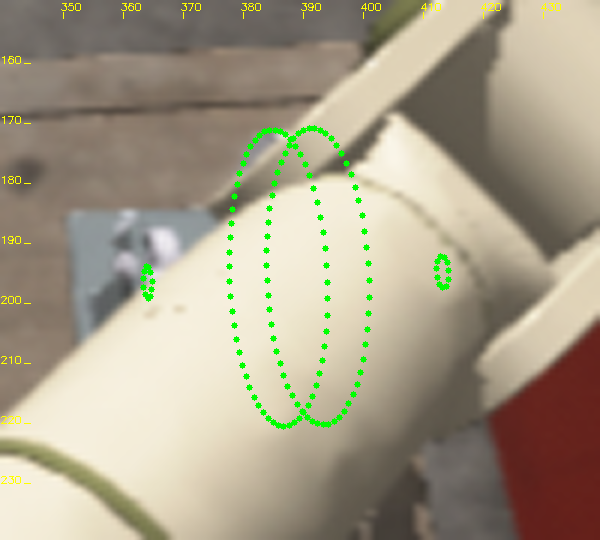

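jog_arm --targets '[{"offset": [0.001, 0.008, 0], "yaw": 0}, {"offset": [0.002, 0.018, 0], "yaw": 0}, {"offset": [0.002, 0.028, 0], "yaw": 0}, {"offset": [0.002, 0.035, 0], "yaw": 0}, {"offset": [0.002, 0.038, 0], "yaw": 0}, {"offset": [0.002, 0.039, 0], "yaw": 0}, {"offset": [0.002, 0.039, 0], "yaw": 0}]'

```text
time_s: 9.62
eef_pos: [406.5, -334.4, 190.5]
ee_rot: [0.495, -0.494, 0.506, -0.504]
force: [0.4, -0.4, -7.5]
grip_width: 0.212
```

```bash
python3 - <<'E'
from h import *
go([406,-334,182.8],-1.591)
s=ctrl.capture("scene"); crop(s,(320,110,420,200),"w8s.png",7)
E
```

```text
t 9.62 tcp [ 406.5 -334.4  190.5] phi -1.592 q6 0.68 tilt [-0.002 -1.    -0.001] F [ 0.4 -0.4 -7.5] grip 18.1
offset[m] [-0.0004  0.0077 -0.0005] yaw -0.0011
```

View pics/w8s.png

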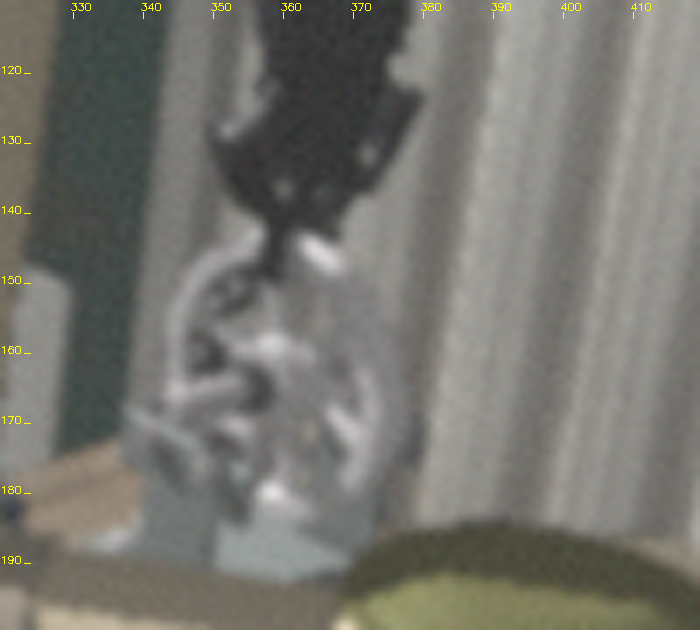

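jog_arm --targets '[{"offset": [0, 0.002, 0], "yaw": 0}, {"offset": [0, 0.0035, 0], "yaw": 0}, {"offset": [0, 0.005, 0], "yaw": 0}, {"offset": [0, 0.006, 0], "yaw": 0}, {"offset": [0, 0.006, 0], "yaw": 0}]'

```text
time_s: 10.08
eef_pos: [406.5, -334.5, 184.7]
ee_rot: [0.495, -0.494, 0.506, -0.505]
force: [0.3, 0.1, -7.1]
grip_width: 0.204
```

```bash
python3 - <<'E'
from h import *
go([406,-334,182.8],-1.591)
E
```

```text
t 10.08 tcp [ 406.5 -334.5  184.7] phi -1.592 q6 0.68 tilt [-0.002 -1.    -0.001] F [ 0.3  0.1 -7.1] grip 17.4
offset[m] [-0.0005  0.0019 -0.0005] yaw -0.0011
```

jog_arm --targets '[{"offset": [0, 0.001, 0], "yaw": 0}, {"offset": [0, 0.002, 0], "yaw": 0}, {"offset": [0, 0.003, 0], "yaw": 0}, {"offset": [0, 0.003, 0], "yaw": 0}]'

```text
time_s: 10.42
eef_pos: [406.6, -334.9, 182.7]
ee_rot: [0.495, -0.494, 0.506, -0.505]
force: [-1.9, 0.1, 3.4]
grip_width: 0.209
```

```bash
python3 - <<'E'
from h import *
go([406,-334,182.8],-1.591)
E
```

```text
t 10.42 tcp [ 406.6 -334.9  182.7] phi -1.593 q6 0.68 tilt [-0.001 -1.     0.   ] F [-1.9  0.1  3.4] grip 17.9
offset[m] [-0.0009 -0.0001 -0.0007] yaw -0.0015
```

```bash
python3 - <<'E'
from h import *
s=ctrl.capture("scene"); crop(s,(320,110,420,200),"w9s.png",7)
S=standpts(406,-334,-.02,stand_model()); P=wheelpts([406,-334,115],1.551)
crop(s,(320,110,420,200),"w9so.png",7,[(q,(0,255,0)) for q in proj(s,P)])
E
```

```text
(no output)
```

View pics/w9s.png

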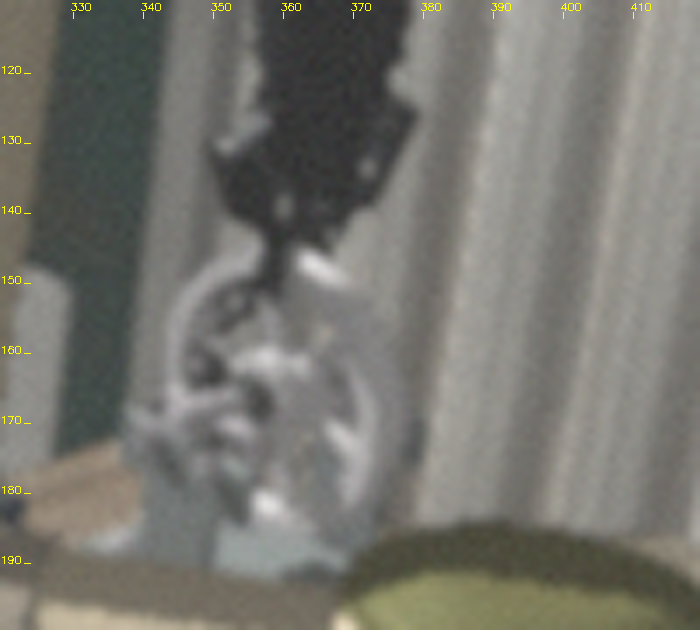

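View pics/w9so.png

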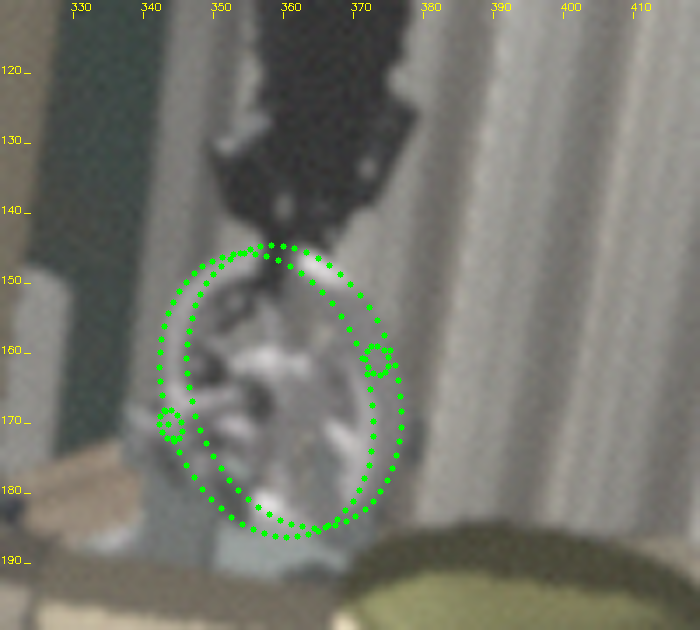

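jog_arm --targets '[{"offset": [0, 0, 0], "yaw": 0}, {"offset": [0, 0, 0], "yaw": 0}, {"offset": [0, 0, 0], "yaw": 0}, {"offset": [0, 0, 0], "yaw": 0}, {"offset": [0, -0.015, 0], "yaw": 0}, {"offset": [0, -0.04, 0], "yaw": 0}, {"offset": [0, -0.07, 0], "yaw": 0}, {"offset": [0, -0.1, 0], "yaw": 0}, {"offset": [0, -0.12, 0], "yaw": 0}]' --fingers 0.06

```text
time_s: 11.22
eef_pos: [406.9, -335.2, 305.6]
ee_rot: [-0.495, 0.495, -0.504, 0.506]
force: [0.2, 0.0, 0.1]
grip_width: 0.706
```

```bash
python3 - <<'E'
from h import *
go([381,246,248],-1.04)
s=ctrl.capture("scene"); crop(s,(320,110,420,200),"w10s.png",7)
E
```

```text
t 11.22 tcp [ 406.9 -335.2  305.6] phi -1.592 q6 0.68 tilt [ 0.002 -1.     0.002] F [0.2 0.  0.1] grip 60.3
offset[m] [-0.5806  0.0564 -0.0385] yaw -0.5523
```

View pics/w10s.png

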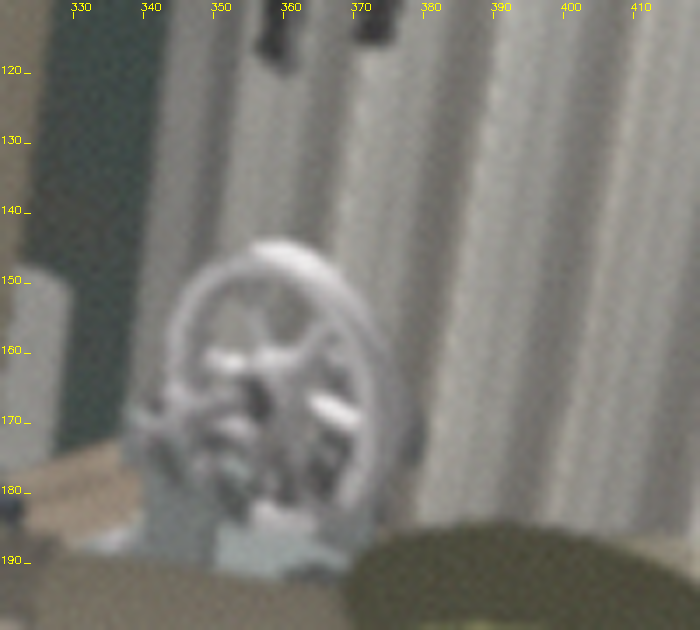

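jog_arm --targets '[{"offset": [-0.581, 0.04, -0.0385], "yaw": -0.552}, {"offset": [-0.581, 0.04, -0.0385], "yaw": -0.552}, {"offset": [-0.581, 0.04, -0.0385], "yaw": -0.552}, {"offset": [-0.581, 0.04, -0.0385], "yaw": -0.552}, {"offset": [-0.581, 0.04, -0.0385], "yaw": -0.552}, {"offset": [-0.581, 0.04, -0.0385], "yaw": -0.552}, {"offset": [-0.581, 0.04, -0.0385], "yaw": -0.552}, {"offset": [-0.581, 0.04, -0.0385], "yaw": -0.552}, {"offset": [-0.581, 0.04, -0.0385], "yaw": -0.552}, {"offset": [-0.581, 0.04, -0.0385], "yaw": -0.552}, {"offset": [-0.581, 0.04, -0.0385], "yaw": -0.552}, {"offset": [-0.581, 0.04, -0.0385], "yaw": -0.552}]'

```text
time_s: 12.27
eef_pos: [384.5, 165.7, 270.3]
ee_rot: [-0.613, 0.614, -0.348, 0.354]
force: [2.1, -0.5, -0.1]
grip_width: 0.704
```

```bash
cat >> h.py <<'E'
def weightpts(x,y,z,th):
    out=[]
    for u in (-28,28):
        for v in (-16.5,16.5):
            for w in (39,): out.append([u,v,w])
        for v in (-20,20): out.append([u,v,0])
    P=np.array(out,float); c,s=np.cos(th),np.sin(th)
    return np.c_[x+c*P[:,0]-s*P[:,1],y+s*P[:,0]+c*P[:,1],z+P[:,2]]
E
python3 - <<'E'
from h import *
go([381,246,150],-1.04)
c=ctrl.capture("top");s=ctrl.capture("scene")
P=weightpts(381,245.6,0,.531)
crop(c,(180,195,230,245),"k1.png",12,[(q,(0,255,0)) for q in proj(c,P)]); crop(s,(200,215,250,265),"k1s.png",12,[(q,(0,255,0)) for q in proj(s,P)])
E
```

```text
t 12.27 tcp [384.5 165.7 270.3] phi -1.04 q6 1.17 tilt [ 0.008 -1.     0.002] F [ 2.1 -0.5 -0.1] grip 60.1
offset[m] [-0.0721  0.1198  0.0373] yaw 0.0
```

View pics/k1.png

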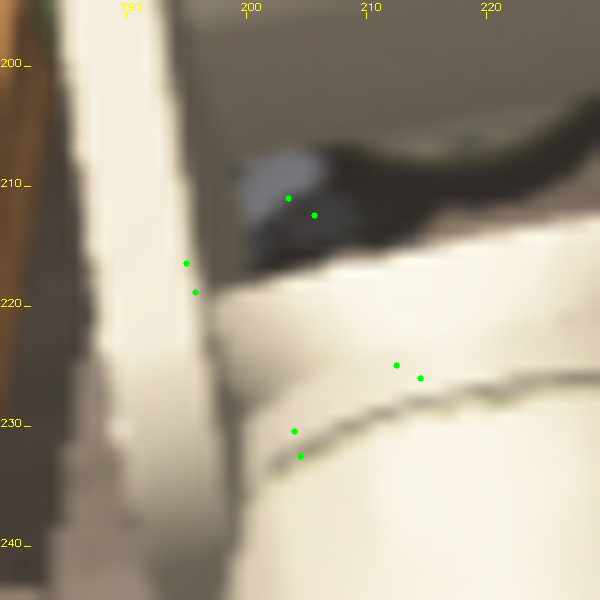

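View pics/k1s.png

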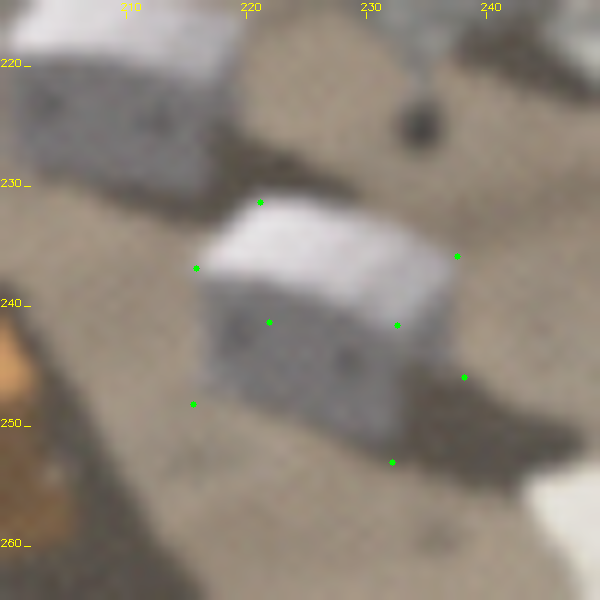

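jog_arm --targets '[{"offset": [-0.035, 0.02, 0.018], "yaw": 0}, {"offset": [-0.071, 0.05, 0.037], "yaw": 0}, {"offset": [-0.071, 0.085, 0.037], "yaw": 0}, {"offset": [-0.071, 0.12, 0.037], "yaw": 0}, {"offset": [-0.071, 0.15, 0.037], "yaw": 0}, {"offset": [-0.071, 0.17, 0.037], "yaw": 0}, {"offset": [-0.071, 0.18, 0.037], "yaw": 0}, {"offset": [-0.071, 0.18, 0.037], "yaw": 0}]'

```text
time_s: 13.03
eef_pos: [379.1, 246.4, 87.3]
ee_rot: [-0.613, 0.617, -0.348, 0.351]
force: [-0.2, -0.0, -0.4]
grip_width: 0.699
```

```bash
python3 - <<'E'
from h import *
go([380.5,244,31],-1.04)
c=ctrl.capture("top");s=ctrl.capture("scene")
crop(c,(180,195,230,245),"k2.png",12); crop(s,(200,195,250,265),"k2s.png",8)
crop(s,(320,110,420,200),"w11s.png",6)
E
```

```text
t 13.03 tcp [379.1 246.4  87.3] phi -1.033 q6 1.36 tilt [ 0.006 -1.    -0.003] F [-0.2 -0.  -0.4] grip 59.7
offset[m] [0.0024 0.0564 0.0001] yaw 0.0071
```

View pics/k2.png

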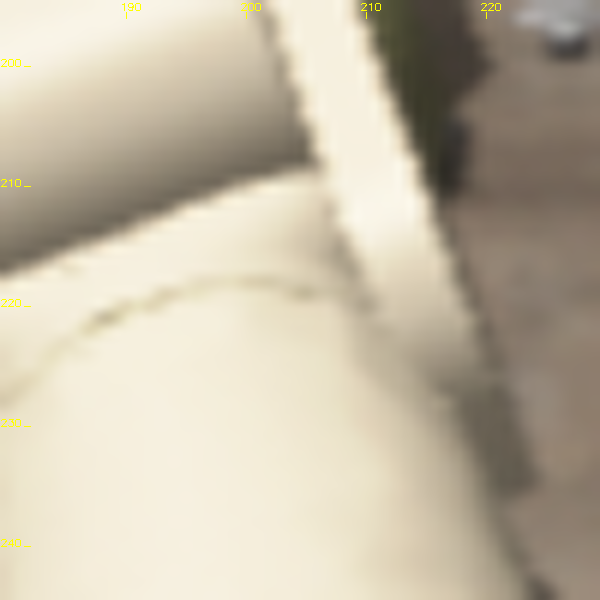

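View pics/k2s.png

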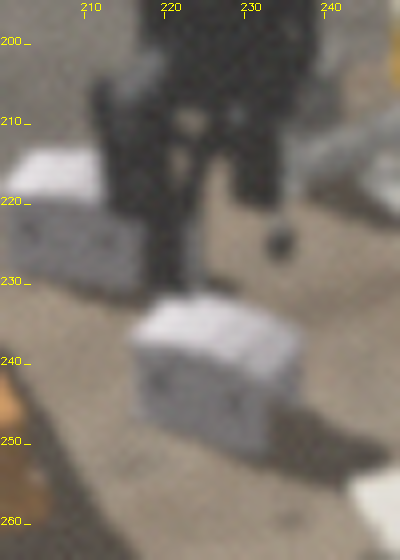

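View pics/w11s.png

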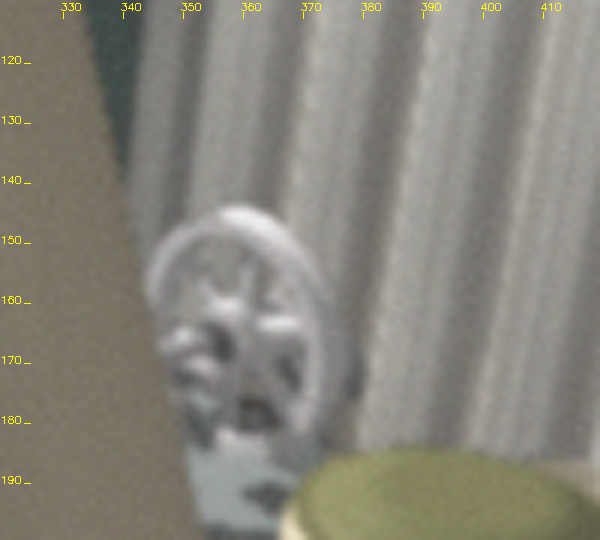

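```bash
python3 - <<'E'
from h import *
s=ctrl.capture("scene"); _,p,M=pose()
for k in (-30,30): print(k,proj(s,p+M[:,0]*k+M[:,1]*10), proj(s,p+M[:,0]*(k+np.sign(k)*12)+M[:,1]*10))
print(proj(s,p+M[:,1]*10))
print("weight top mid at 380.5,244 & 379,246.4", proj(s,[[380.5,244,39],[379.1,246.4,39]]))
E
```

```text
-30 [[221.42172602 230.11186257]] [[219.45153848 232.22509699]]
30 [[230.84066502 220.00905477]] [[232.64244144 218.07645909]]
[[226.21885009 224.96643987]]
weight top mid at 380.5,244 & 379,246.4 [[227.33613168 236.30486847]
 [226.89988976 236.77750701]]
```

jog_arm --targets '[{"offset": [0.001, 0.02, 0], "yaw": 0.007}, {"offset": [0.001, 0.04, 0], "yaw": 0.007}, {"offset": [0.001, 0.052, 0], "yaw": 0.007}, {"offset": [0.001, 0.057, 0], "yaw": 0.007}, {"offset": [0.001, 0.057, 0], "yaw": 0.007}, {"offset": [0.001, 0.057, 0], "yaw": 0.007}]'

```text
time_s: 13.68
eef_pos: [382.1, 246.2, 34.1]
ee_rot: [0.614, -0.614, 0.348, -0.354]
force: [-0.2, -0.3, -0.3]
grip_width: 0.702
```

jog_arm --targets '[{"offset": [0, 0, 0], "yaw": 0}, {"offset": [0, 0, 0], "yaw": 0}, {"offset": [0, 0, 0], "yaw": 0}, {"offset": [0, 0, 0], "yaw": 0}, {"offset": [0, 0, 0], "yaw": 0}, {"offset": [0, 0, 0], "yaw": 0}, {"offset": [0, 0, 0], "yaw": 0}]' --fingers 0.0 --grip_force 30

```text
time_s: 14.27
eef_pos: [382.7, 246.5, 35.1]
ee_rot: [0.614, -0.613, 0.348, -0.355]
force: [-1.1, -0.0, 6.8]
grip_width: 0.378
```

```bash
python3 - <<'E'
from h import *
go([380.5,244,300],-1.04)
c=ctrl.capture("top");s=ctrl.capture("scene")
crop(s,(200,195,250,265),"k3s.png",8)
E
```

```text
t 14.27 tcp [382.7 246.5  35.1] phi -1.04 q6 1.36 tilt [ 0.008 -1.     0.007] F [-1.1 -0.   6.8] grip 32.3
offset[m] [ 0.003  -0.2649 -0.0014] yaw 0.0002
```

View pics/k3s.png

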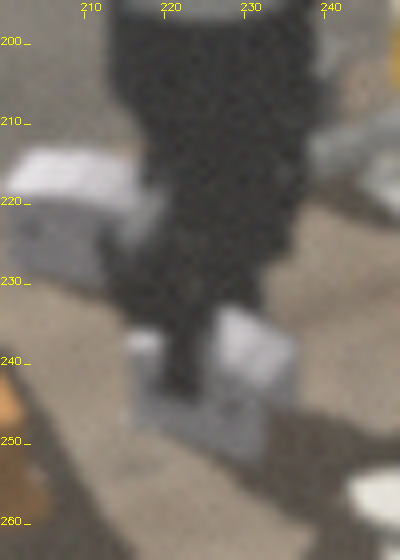

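jog_arm --targets '[{"offset": [0, -0.015, 0], "yaw": 0}, {"offset": [0, -0.04, 0], "yaw": 0}, {"offset": [0, -0.075, 0], "yaw": 0}, {"offset": [0, -0.11, 0], "yaw": 0}, {"offset": [0, -0.145, 0], "yaw": 0}, {"offset": [0, -0.18, 0], "yaw": 0}, {"offset": [0, -0.21, 0], "yaw": 0}, {"offset": [0, -0.24, 0], "yaw": 0}, {"offset": [0, -0.258, 0], "yaw": 0}, {"offset": [0, -0.265, 0], "yaw": 0}]'

```text
time_s: 15.2
eef_pos: [380.6, 247.5, 303.1]
ee_rot: [0.616, -0.612, 0.347, -0.356]
force: [0.1, 0.1, -0.5]
grip_width: 0.376
```

```bash
python3 - <<'E'
from h import *
go([406,-300,300],-1.591)
c=ctrl.capture("top");s=ctrl.capture("scene")
crop(s,(200,135,260,205),"k4s.png",8); crop(c,(340,150,440,240),"w12.png",7);crop(s,(320,110,420,200),"w12s.png",7)
E
```

```text
t 15.2 tcp [380.6 247.5 303.1] phi -1.04 q6 1.36 tilt [ 0.009 -1.     0.012] F [ 0.1  0.1 -0.5] grip 32.1
offset[m] [ 0.485   0.0044 -0.2555] yaw 0.5513
```

View pics/k4s.png

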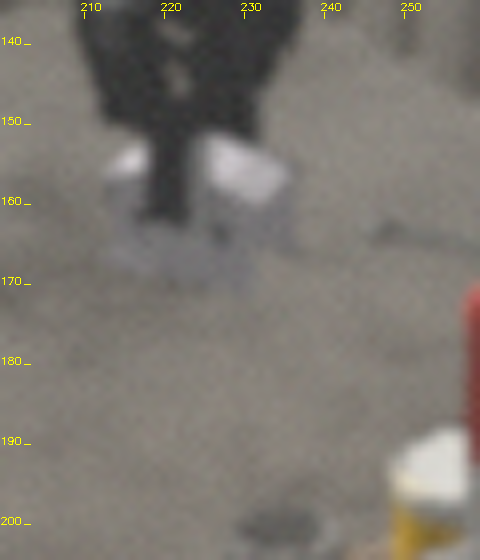

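View pics/w12.png

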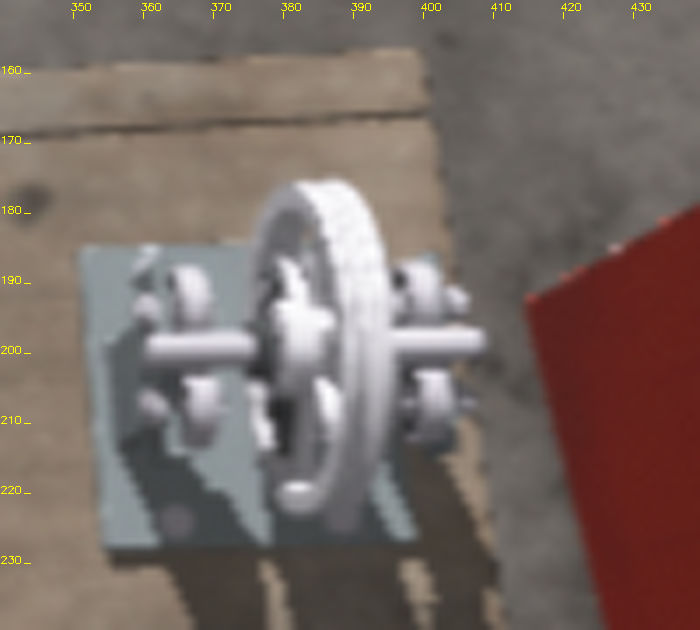

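View pics/w12s.png

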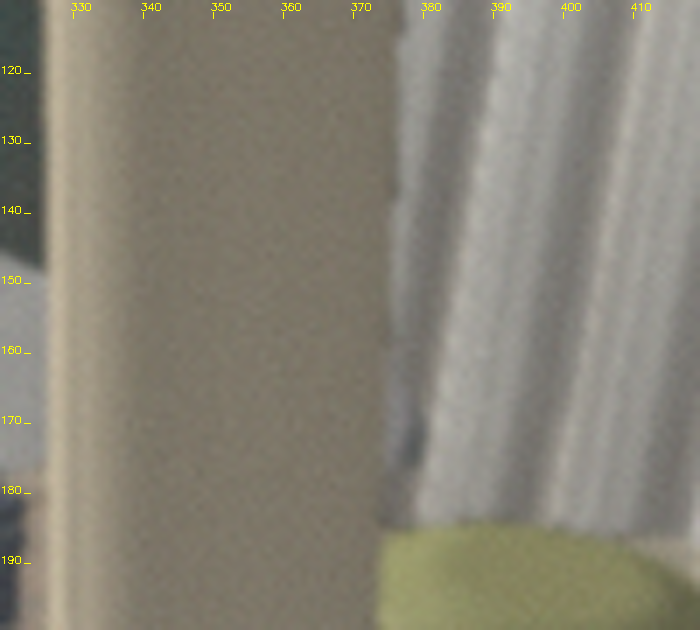

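```bash
python3 - <<'E'
from h import *
s=ctrl.capture("scene"); c=ctrl.capture("top"); _,p,M=pose()
th=np.arctan2(M[1,2],M[0,2]); print("th",th)
for o in (0,-5):
    b=p+M[:,2]*o; W=weightpts(b[0],b[1],p[2]-35,th); W[[0,1,4,5],2]-=5.4
    print(o,np.round(proj(s,W),1).tolist())
    crop(s,(200,135,260,205),f"k5s{o}.png",8,[(q,(0,255,0)) for q in proj(s,W)])
A=unproj(c,(360.2,199.3),115)[0];B=unproj(c,(408.2,198.3),115)[0]
print(A,B,np.linalg.norm(A-B),(A+B)/2,np.arctan2(A[1]-B[1],A[0]-B[0]))
for ctr in [(A+B)/2]:
    P=wheelpts([ctr[0],ctr[1],115],np.arctan2(A[1]-B[1],A[0]-B[0]))
    crop(c,(340,150,440,240),"w13.png",7,[(q,(0,200,0)) for q in proj(c,P)])
E
```

```text
th 0.5310152519583503
0 [[237.2, 157.2], [231.6, 161.7], [237.8, 167.9], [231.1, 173.6], [219.0, 153.5], [213.1, 157.9], [219.9, 164.1], [212.9, 169.6]]
-5 [[238.8, 157.5], [233.3, 162.1], [239.4, 168.2], [232.8, 174.0], [220.6, 153.8], [214.8, 158.2], [221.5, 164.4], [214.5, 169.9]]
[ 409.13431642 -256.92259029  115.        ] [ 403.83768196 -408.34990008  115.        ] 151.51991448790477 [ 406.48599919 -332.63624518  115.        ] 1.535832515043511
```

View pics/k5s-5.png

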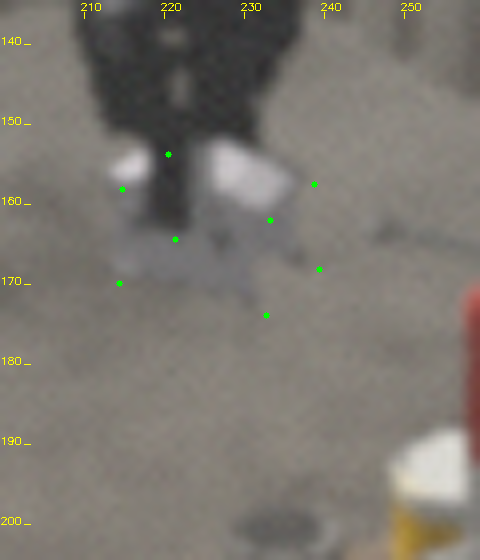

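View pics/w13.png

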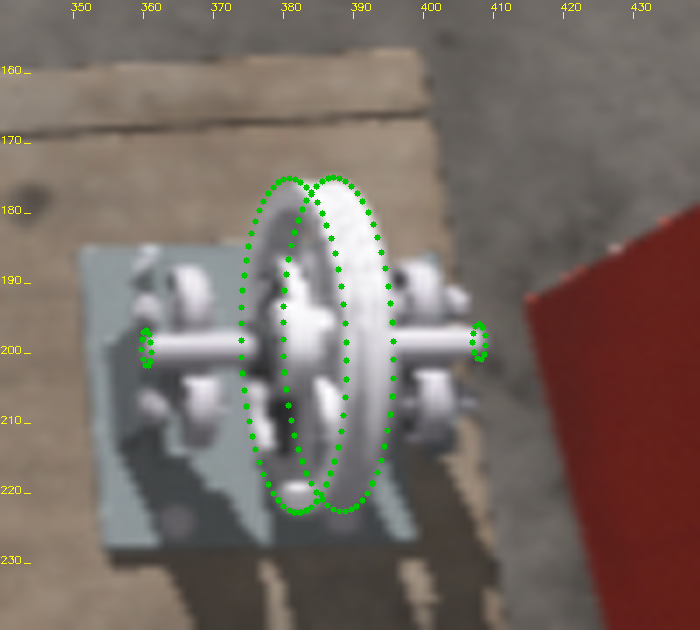

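```bash
python3 - <<'E'
from h import *
go([406.5,-334.5,300],-1.600)
E
```

```text
t 15.4 tcp [379.7 247.2 298.7] phi -1.04 q6 1.36 tilt [ 0.007 -1.     0.004] F [-0.1  0.2 -1.2] grip 32.0
offset[m] [ 0.5151  0.0013 -0.2715] yaw 0.5602
```

jog_arm --targets '[{"offset": [0.013, 0, -0.007], "yaw": 0.014}, {"offset": [0.034, 0, -0.018], "yaw": 0.037}, {"offset": [0.064, 0, -0.034], "yaw": 0.07}, {"offset": [0.096, 0, -0.051], "yaw": 0.105}, {"offset": [0.128, 0, -0.068], "yaw": 0.14}, {"offset": [0.16, 0, -0.084], "yaw": 0.175}, {"offset": [0.192, 0, -0.101], "yaw": 0.21}, {"offset": [0.224, 0, -0.118], "yaw": 0.245}, {"offset": [0.256, 0, -0.135], "yaw": 0.28}, {"offset": [0.288, 0, -0.152], "yaw": 0.315}, {"offset": [0.32, 0, -0.169], "yaw": 0.35}, {"offset": [0.345, 0, -0.182], "yaw": 0.377}]'

```text
time_s: 16.4
eef_pos: [396.8, -144.7, 298.9]
ee_rot: [0.537, -0.536, 0.459, -0.463]
force: [0.3, 0.7, -0.1]
grip_width: 0.376
```

```bash
python3 - <<'E'
from h import *
go([406.5,-334.5,300],-1.600)
s=ctrl.capture("scene"); crop(s,(320,110,420,200),"w14s.png",7)
ctrl.capture("top")
E
```

```text
t 16.4 tcp [ 396.8 -144.7  298.9] phi -1.42 q6 0.79 tilt [ 0.003 -1.     0.005] F [ 0.3  0.7 -0.1] grip 32.1
offset[m] [ 0.1891 -0.0006 -0.0189] yaw 0.18
```

View pics/w14s.png

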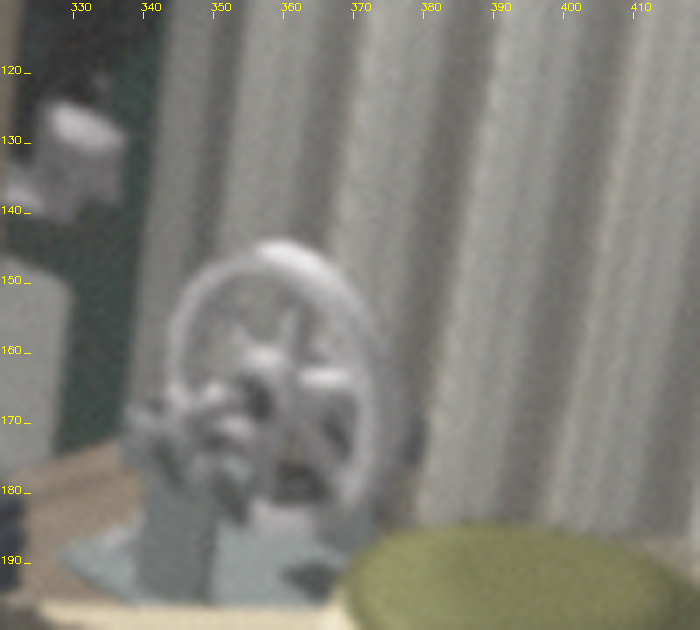

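jog_arm --targets '[{"offset": [0.02, 0, -0.002], "yaw": 0.02}, {"offset": [0.05, 0, -0.005], "yaw": 0.05}, {"offset": [0.08, 0, -0.008], "yaw": 0.08}, {"offset": [0.11, 0, -0.011], "yaw": 0.105}, {"offset": [0.14, 0, -0.014], "yaw": 0.135}, {"offset": [0.165, 0, -0.0165], "yaw": 0.158}, {"offset": [0.182, 0, -0.018], "yaw": 0.174}, {"offset": [0.189, 0, -0.019], "yaw": 0.18}, {"offset": [0.189, 0, -0.019], "yaw": 0.18}, {"offset": [0.189, 0, -0.019], "yaw": 0.18}]'

```text
time_s: 17.33
eef_pos: [406.3, -334.2, 298.4]
ee_rot: [-0.493, 0.492, -0.506, 0.509]
force: [0.6, 0.1, -0.1]
grip_width: 0.379
```

```bash
python3 - <<'E'
from h import *
go([406.5,-334.5,245],-1.600)
s=ctrl.capture("scene"); crop(s,(320,90,420,180),"w15s.png",7)
c=ctrl.capture("top"); crop(c,(340,150,440,240),"w15.png",7)
E
```

```text
t 17.33 tcp [ 406.3 -334.2  298.4] phi -1.601 q6 0.69 tilt [ 0.001 -1.     0.004] F [ 0.6  0.1 -0.1] grip 32.4
offset[m] [0.0003 0.0534 0.    ] yaw -0.0012
```

View pics/w15s.png

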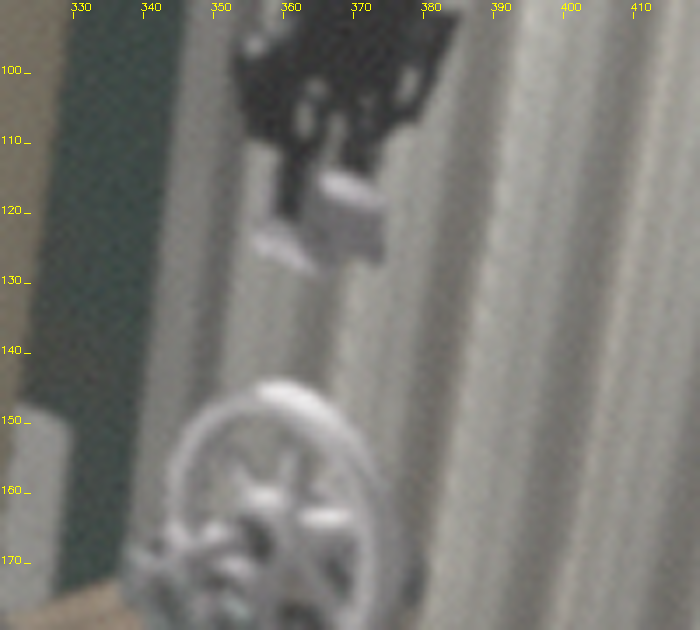

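jog_arm --targets '[{"offset": [0, 0.01, 0], "yaw": 0}, {"offset": [0, 0.025, 0], "yaw": 0}, {"offset": [0, 0.035, 0], "yaw": 0}, {"offset": [0, 0.04, 0], "yaw": 0}, {"offset": [0, 0.04, 0], "yaw": 0}, {"offset": [0, 0.04, 0], "yaw": 0}, {"offset": [0, 0.04, 0], "yaw": 0}, {"offset": [0, 0.04, 0], "yaw": 0}, {"offset": [0, 0.04, 0], "yaw": 0}, {"offset": [0, 0.04, 0], "yaw": 0}]'

```text
time_s: 18.27
eef_pos: [406.7, -334.1, 259.3]
ee_rot: [-0.493, 0.492, -0.506, 0.509]
force: [-0.7, -0.6, -0.3]
grip_width: 0.378
```

```bash
python3 - <<'E'
from h import *
go([406.5,-334.5,225],-1.600)
_,p,M=pose(); th=np.arctan2(M[1,2],M[0,2])
s=ctrl.capture("scene"); crop(s,(320,90,420,180),"w16s.png",7)
W=weightpts(p[0],p[1],p[2]-34,th); W[[0,1,4,5],2]-=5.4
crop(s,(320,90,420,180),"w16so.png",7,[(q,(0,0,255)) for q in proj(s,W)]+[(q,(0,255,0)) for q in proj(s,wheelpts([406.5,-334.5,115],1.538))])
E
```

```text
t 18.27 tcp [ 406.7 -334.1  259.3] phi -1.601 q6 0.69 tilt [ 0.002 -1.     0.005] F [-0.7 -0.6 -0.3] grip 32.3
offset[m] [ 0.0003  0.0343 -0.0003] yaw -0.0006
```

View pics/w16s.png

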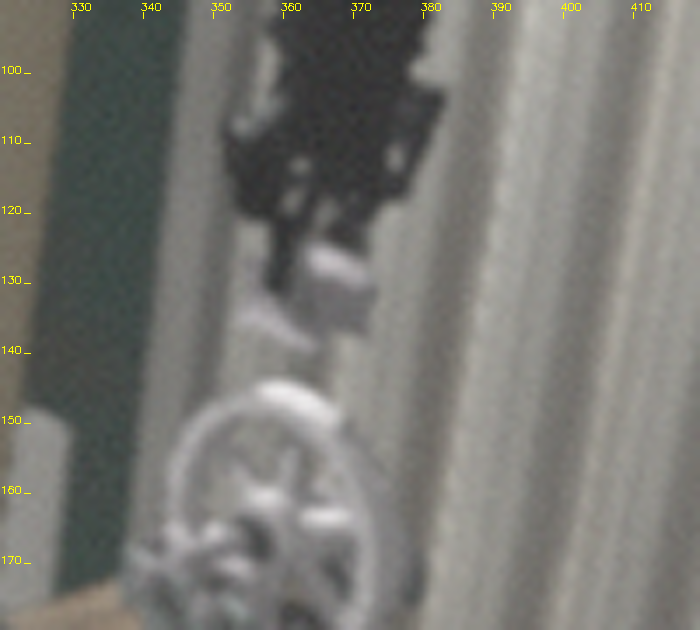

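View pics/w16so.png

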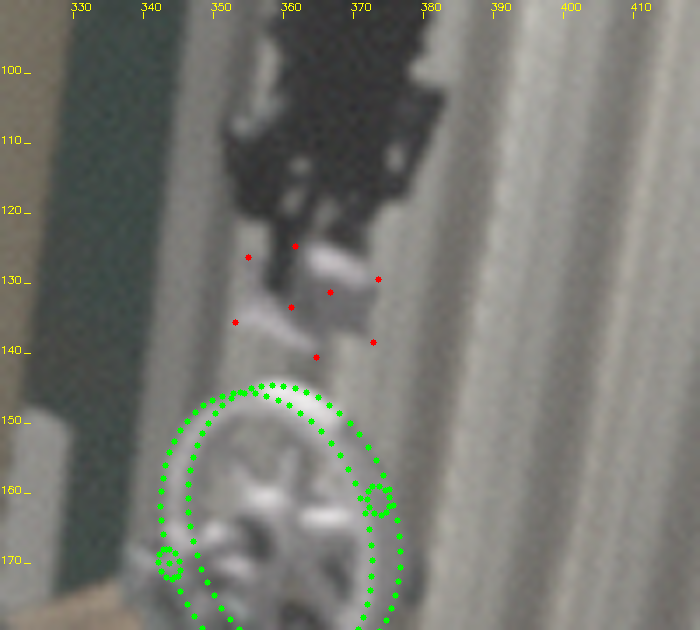

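jog_arm --targets '[{"offset": [0.001, 0.01, 0], "yaw": 0}, {"offset": [0.001, 0.02, 0], "yaw": 0}, {"offset": [0.001, 0.027, 0], "yaw": 0}, {"offset": [0.001, 0.03, 0], "yaw": 0}, {"offset": [0.001, 0.03, 0], "yaw": 0}, {"offset": [0.001, 0.03, 0], "yaw": 0}]'

```text
time_s: 18.82
eef_pos: [406.8, -335.2, 229.1]
ee_rot: [-0.493, 0.492, -0.506, 0.509]
force: [-0.4, 0.7, 0.0]
grip_width: 0.379
```

```bash
python3 - <<'E'
from h import *
go([406.5,-335,195],-1.600)
_,p,M=pose(); th=np.arctan2(M[1,2],M[0,2])
s=ctrl.capture("scene"); crop(s,(330,105,400,185),"w17s.png",8)
print("near tip",proj(s,p-M[:,0]*21+M[:,1]*17),proj(s,p-M[:,0]*21+M[:,1]*5))
E
```

```text
t 18.82 tcp [ 406.8 -335.2  229.1] phi -1.601 q6 0.69 tilt [ 0.002 -1.     0.004] F [-0.4  0.7  0. ] grip 32.3
offset[m] [-0.0002  0.0341 -0.0004] yaw -0.0006
near tip [[358.29932758 141.56212784]] [[358.73996334 138.35923843]]
```

View pics/w17s.png

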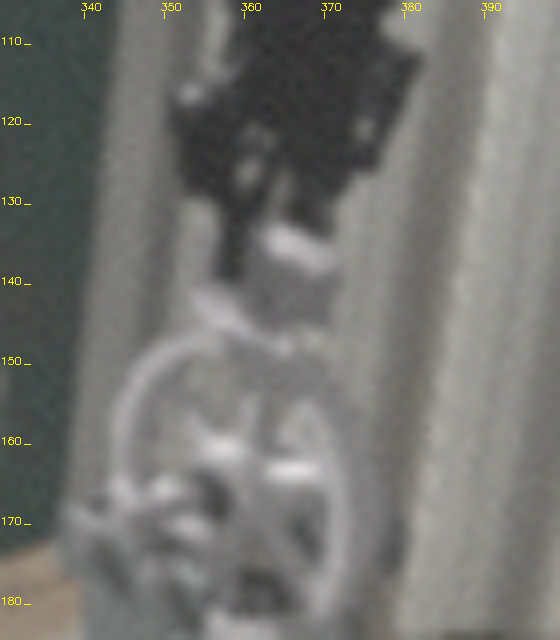

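jog_arm --targets '[{"offset": [0, 0.003, 0], "yaw": 0}, {"offset": [0, 0.006, 0], "yaw": 0}, {"offset": [0, 0.009, 0], "yaw": 0}, {"offset": [0, 0.012, 0], "yaw": 0}, {"offset": [0, 0.014, 0], "yaw": 0}, {"offset": [0, 0.014, 0], "yaw": 0}]'

```text
time_s: 19.37
eef_pos: [406.8, -335.1, 214.9]
ee_rot: [-0.493, 0.492, -0.506, 0.509]
force: [0.1, 0.3, -0.3]
grip_width: 0.378
```

```bash
python3 - <<'E'
from h import *
go([406.5,-335,190],-1.600)
s=ctrl.capture("scene"); crop(s,(330,105,400,185),"w18s.png",8)
E
```

```text
t 19.37 tcp [ 406.8 -335.1  214.9] phi -1.601 q6 0.69 tilt [ 0.002 -1.     0.004] F [ 0.1  0.3 -0.3] grip 32.3
offset[m] [-0.0002  0.0249 -0.0004] yaw -0.0006
```

View pics/w18s.png

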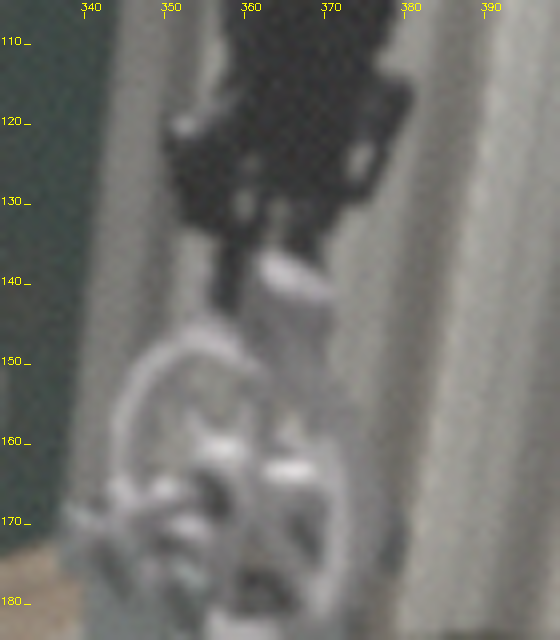

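jog_arm --targets '[{"offset": [0, 0.004, 0], "yaw": 0}, {"offset": [0, 0.008, 0], "yaw": 0}, {"offset": [0, 0.012, 0], "yaw": 0}, {"offset": [0, 0.015, 0], "yaw": 0}, {"offset": [0, 0.018, 0], "yaw": 0}, {"offset": [0, 0.018, 0], "yaw": 0}]'

```text
time_s: 19.92
eef_pos: [406.8, -335.1, 196.5]
ee_rot: [-0.493, 0.492, -0.506, 0.509]
force: [-0.9, 0.2, -1.0]
grip_width: 0.378
```

```bash
python3 - <<'E'
from h import *
go([406.5,-335,190],-1.600)
s=ctrl.capture("scene"); crop(s,(330,105,400,185),"w19s.png",8)
E
```

```text
t 19.92 tcp [ 406.8 -335.1  196.5] phi -1.601 q6 0.69 tilt [ 0.001 -1.     0.004] F [-0.9  0.2 -1. ] grip 32.3
offset[m] [-0.0001  0.0065 -0.0003] yaw -0.0007
```

View pics/w19s.png

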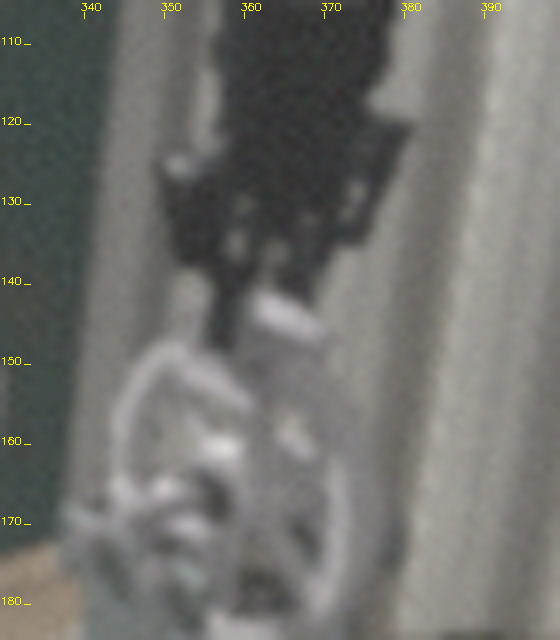

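jog_arm --targets '[{"offset": [0, 0.0015, 0], "yaw": 0}, {"offset": [0, 0.003, 0], "yaw": 0}, {"offset": [0, 0.004, 0], "yaw": 0}, {"offset": [0, 0.005, 0], "yaw": 0}, {"offset": [0, 0.005, 0], "yaw": 0}]'

```text
time_s: 20.38
eef_pos: [406.8, -335.1, 191.7]
ee_rot: [-0.493, 0.492, -0.506, 0.509]
force: [-0.5, -0.1, -0.7]
grip_width: 0.378
```

```bash
python3 - <<'E'
from h import *
go([406.5,-335,190],-1.600)
E
```

```text
t 20.38 tcp [ 406.8 -335.1  191.7] phi -1.601 q6 0.69 tilt [ 0.002 -1.     0.004] F [-0.5 -0.1 -0.7] grip 32.3
offset[m] [-0.0001  0.0017 -0.0003] yaw -0.0006
```

jog_arm --targets '[{"offset": [0, 0.001, 0], "yaw": 0}, {"offset": [0, 0.002, 0], "yaw": 0}, {"offset": [0, 0.002, 0], "yaw": 0}]'

```text
time_s: 20.63
eef_pos: [407.1, -335.4, 191.0]
ee_rot: [-0.493, 0.492, -0.505, 0.509]
force: [-1.1, 1.8, 8.3]
grip_width: 0.382
```

```bash
python3 - <<'E'
from h import *
go([406.5,-335,190],-1.600)
s=ctrl.capture("scene"); crop(s,(330,105,400,185),"w20s.png",8)
E
```

```text
t 20.63 tcp [ 407.1 -335.4  191. ] phi -1.6 q6 0.69 tilt [ 0.003 -1.     0.005] F [-1.1  1.8  8.3] grip 32.6
offset[m] [-0.0004  0.001  -0.0006] yaw -0.0005
```

jog_arm --targets '[{"offset": [0, -0.0005, 0], "yaw": 0}, {"offset": [0, -0.0005, 0], "yaw": 0}, {"offset": [0, -0.0005, 0], "yaw": 0}, {"offset": [0, -0.0005, 0], "yaw": 0}, {"offset": [0, -0.0005, 0], "yaw": 0}, {"offset": [0, -0.0005, 0], "yaw": 0}]' --fingers 0.06

```text
time_s: 21.18
eef_pos: [407.1, -335.4, 191.3]
ee_rot: [-0.493, 0.492, -0.505, 0.509]
force: [0.2, 0.3, 0.1]
grip_width: 0.705
```

```bash
python3 - <<'E'
from h import *
go([406.5,-335,300],-1.600)
s=ctrl.capture("scene"); crop(s,(330,105,400,185),"w21s.png",8)
E
```

```text
t 21.18 tcp [ 407.1 -335.4  191.3] phi -1.601 q6 0.69 tilt [ 0.003 -1.     0.005] F [0.2 0.3 0.1] grip 60.2
offset[m] [-0.     -0.1087 -0.    ] yaw -0.0005
```

View pics/w21s.png

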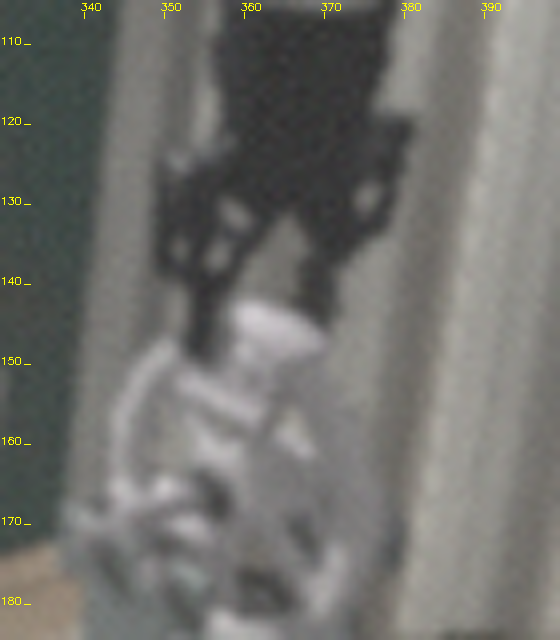

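The saddle sits astride the rim and both fingers are clear of it: the roof is at about (362,146) and the near lip runs from (351,152) to (361,157). Next I lift straight up and move the arm away.

jog_arm --targets '[{"offset": [0, -0.005, 0], "yaw": 0}, {"offset": [0, -0.015, 0], "yaw": 0}, {"offset": [0, -0.03, 0], "yaw": 0}, {"offset": [0, -0.055, 0], "yaw": 0}, {"offset": [0, -0.085, 0], "yaw": 0}, {"offset": [0, -0.115, 0], "yaw": 0}, {"offset": [-0.03, -0.13, 0], "yaw": 0}, {"offset": [-0.07, -0.13, 0], "yaw": 0}, {"offset": [-0.11, -0.13, 0], "yaw": 0}, {"offset": [-0.15, -0.13, 0], "yaw": 0}, {"offset": [-0.19, -0.13, 0], "yaw": 0}, {"offset": [-0.23, -0.13, 0], "yaw": 0}]'

```text
time_s: 22.23
eef_pos: [412.8, -103.3, 321.8]
ee_rot: [-0.493, 0.492, -0.505, 0.51]
force: [1.0, -0.2, 0.4]
grip_width: 0.705
```

jog_arm --targets '[{"offset": [-0.04, 0, 0], "yaw": 0}, {"offset": [-0.08, 0, 0], "yaw": 0}, {"offset": [-0.12, 0, 0], "yaw": 0}, {"offset": [-0.16, 0, 0], "yaw": 0}, {"offset": [-0.2, 0, 0], "yaw": 0}, {"offset": [-0.23, 0, 0], "yaw": 0}, {"offset": [-0.25, 0, 0], "yaw": 0}, {"offset": [-0.25, 0, 0], "yaw": 0}]'

```text
time_s: 22.9
eef_pos: [419.9, 149.6, 321.8]
ee_rot: [-0.495, 0.492, -0.504, 0.509]
force: [0.7, -0.7, 0.3]
grip_width: 0.704
```

```bash
python3 - <<'E'
from h import *
go([406.5,-335,300],-1.600)
s=ctrl.capture("scene"); crop(s,(330,125,400,200),"w22s.png",8)
c=ctrl.capture("top"); crop(c,(340,150,440,240),"w22.png",7)
E
```

```text
t 22.9 tcp [419.9 149.6 321.8] phi -1.597 q6 1.68 tilt [ 0.003 -1.     0.007] F [ 0.7 -0.7  0.3] grip 60.1
offset[m] [ 0.4847  0.0231 -0.0009] yaw 0.003
```

View pics/w22s.png

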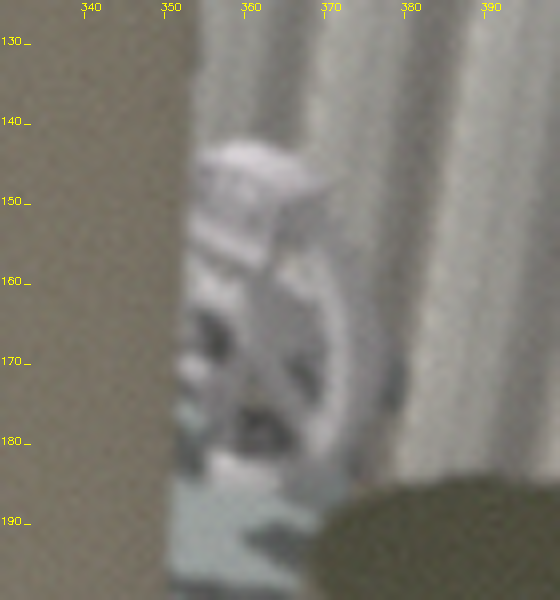

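View pics/w22.png

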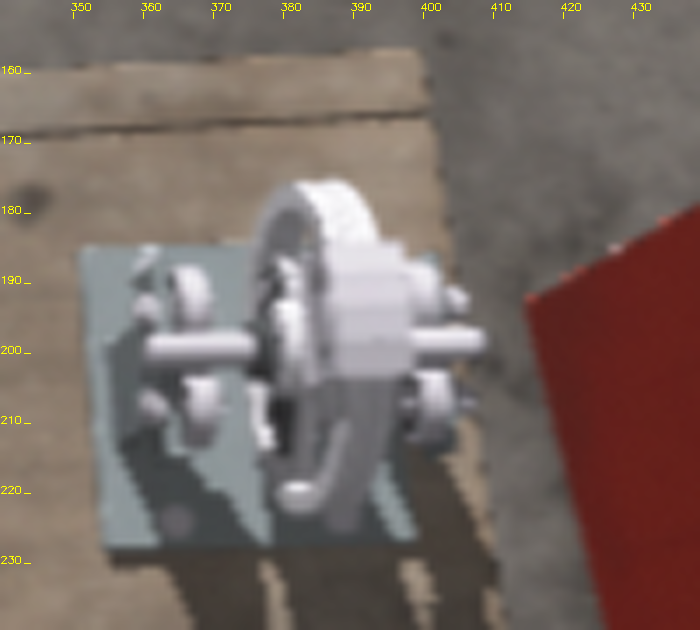

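jog_arm --targets '[{"offset": [0, 0, 0], "yaw": 0}, {"offset": [0, 0, 0], "yaw": 0}, {"offset": [0, 0, 0], "yaw": 0}, {"offset": [0, 0, 0], "yaw": 0}, {"offset": [0, 0, 0], "yaw": 0}, {"offset": [0, 0, 0], "yaw": 0}, {"offset": [0, 0, 0], "yaw": 0}, {"offset": [0, 0, 0], "yaw": 0}, {"offset": [0, 0, 0], "yaw": 0}, {"offset": [0, 0, 0], "yaw": 0}, {"offset": [0, 0, 0], "yaw": 0}, {"offset": [0, 0, 0], "yaw": 0}]'

```text
time_s: 24.0
eef_pos: [420.3, 146.9, 321.6]
ee_rot: [-0.494, 0.492, -0.504, 0.51]
force: [0.0, 0.4, 0.4]
grip_width: 0.7
```

```bash
python3 - <<'E'
from h import *
ims=[]
c=ctrl.capture("top"); ims.append(c["img"].astype(float))
for p in [(386.5,185.5),(396.8,185),(397.8,203.5),(387.5,203.7)]: print(np.round(unproj(c,p,190)[0],1))
W=weightpts(406.5,-334.5,156,-.03); W[[0,1,4,5],2]-=5.4
crop(c,(340,150,440,240),"w23.png",7,[(q,(0,0,255)) for q in proj(c,W)])
np.save("t1.npy",ims[0])
E
```

```text
[ 432.2 -319.5  190. ]
[ 432.  -350.4  190. ]
[ 375.8 -345.8  190. ]
[ 376.9 -315.3  190. ]
```

jog_arm --targets '[{"offset": [0, 0, 0], "yaw": 0}, {"offset": [0, 0, 0], "yaw": 0}, {"offset": [0, 0, 0], "yaw": 0}, {"offset": [0, 0, 0], "yaw": 0}, {"offset": [0, 0, 0], "yaw": 0}, {"offset": [0, 0, 0], "yaw": 0}, {"offset": [0, 0, 0], "yaw": 0}, {"offset": [0, 0, 0], "yaw": 0}]'

```text
time_s: 24.72
eef_pos: [420.2, 146.9, 321.5]
ee_rot: [-0.494, 0.492, -0.504, 0.51]
force: [1.0, -1.1, -1.0]
grip_width: 0.698
```

```bash
python3 - <<'E'
from h import *
c=ctrl.capture("top"); a=np.load("t1.npy"); d=np.abs(c["img"].astype(float)-a)
print("diff wheel area",d[170:230,355:410].mean(),d[170:230,355:410].max(),"ref area",d[100:150,355:410].mean(),d[100:150,355:410].max())
crop(c,(225,150,285,240),"byst.png",6)
cv2.imwrite("pics/final_top.png",cv2.resize(c["img"][:,:,::-1],(800,600)))
print(ctrl.sense()["time_s"])
E
```

```text
diff wheel area 0.4160606060606061 3.0 ref area 0.463030303030303 3.0
24.7667
```

View pics/w23.png

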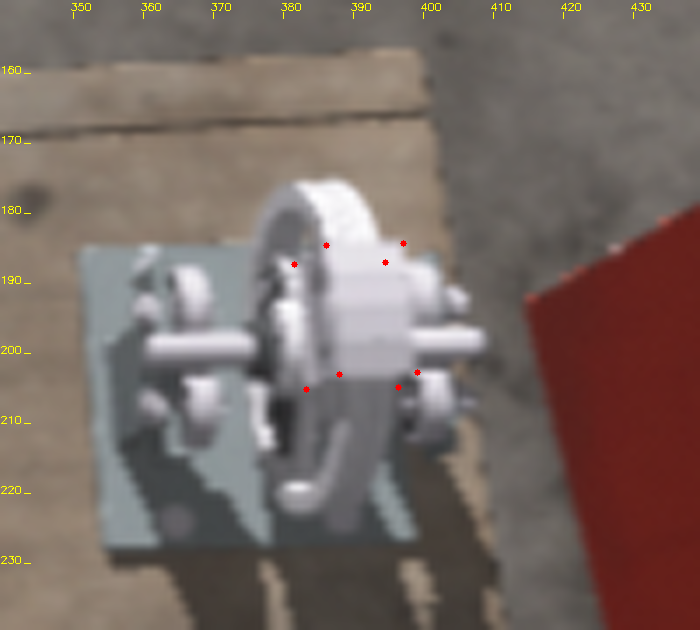

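View pics/final_top.png

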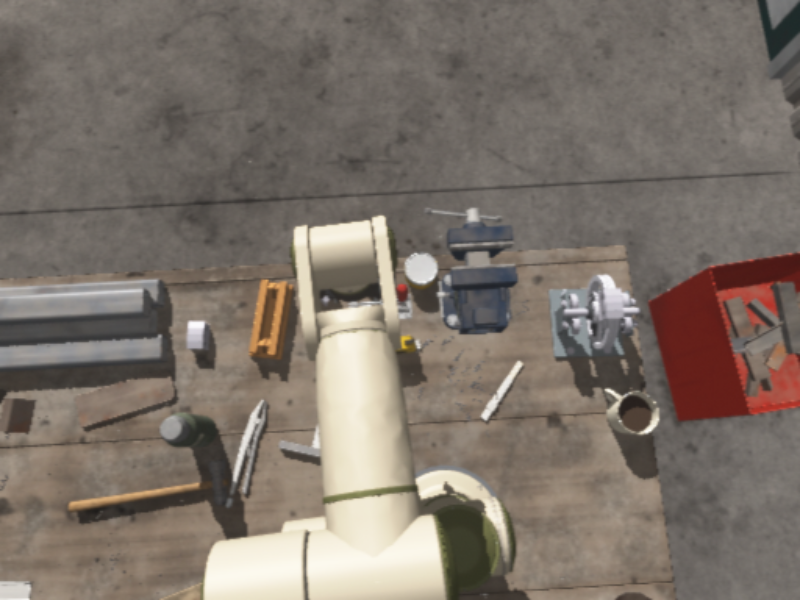

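```bash
python3 - <<'E'
from rig import ctrl
print(ctrl.finish_job()); print(ctrl.sense()["time_s"])
E
```

```text
the job is handed in; nothing more can be done
None
the job is handed in; nothing more can be done
```

I set the flywheel on the balancing stand and let it rock to rest with the heavy side down. I then seated the saddle weight that started nearest the base astride the top of the rim and handed the job in at about 24.8 s. The hand-in reports no verdict.

**Lowering:** the support force at touch-down was about 11 N, far under the 300 N limit. The arbor ends measure between the bearings, with the wheel centre near x 406, y -334 mm, close to the stand's centre.

**Heavy side:** the pictures showed the steel blocks at the bottom about 5 s after release and still there about 1 and 2 s later, before the weight went on.

**Saddle weight:** it made contact with the gripper at the expected height (191 mm), and both walls straddle the rim. Its centre is about 2 mm from the arbor axis in x and on the rim's mid-width in y.

**At rest:** two top pictures 0.7 s apart differ only by camera noise, and the arm stands well clear.

**Less certain:**
- **Camera bias:** the scene camera showed the wheel about 1 pixel (3 to 4 mm) to the right of where the model put it, so I relied on the gripper's own position for the final alignment.
- **Weight angle:** the weight's yaw relative to the wheel read about 0.05 rad (limit 0.15), but measurement error could account for much of that.
- **Bystanders:** in the last picture the arm hid the pipe and covered the tape measure except for one end. I did not confirm their positions, but the arm passed well above both throughout.

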